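# Close the tube clamp and drop its swing bolt into the fork

## Robot

A 7-joint arm with a two-finger parallel gripper is mounted at the origin on the work surface. World frame = base frame: x ahead of the robot, y to its left, z up, the work surface at z = 0. Lengths are in m, angles in rad, forces in N, time in s.
With the tool pointing down it reaches from about 0.35 to 0.9 m from the base axis. Payload 8.1 kg.
Tool frame: the origin (TCP) lies on the centre line of the jaws, within the pads' length; the fingertips stand 17 mm ahead of it and the grasp point (between the pads) lies 2 mm behind it; z points along the fingers, y is the direction in which the jaws open and shut (so a half turn about z gives the same grasp; the last joint's range is limited). The gripper opens to 85 mm and grips with 20 to 120 N. Pads are 22 mm wide; open, the fingers measure 114 mm over their backs; the gripper's body (76 mm by 85 mm) begins 54 mm behind the grasp point. The pads swing forward as they close: fully open they stand 13 mm farther back than shut.
Start: joints at [1.032, 0.434, 0.025, 1.573, -0.012, 1.134, -0.075], TCP at [0.264, -0.567, 0.248] pointing down, gripper open.
Joint ranges: [-2.62, 2.62], [-0.44, 2.09], [-1.27, 1.32], [0.08, 2.57], [-1.32, 4.46], [0.12, 2], [-2.74, 2.74]. Speed limits (rad/s): [2.22, 2.22, 3.01, 3.01, 3.14, 3.14, 3.14].

## Interface

Orientations are given as a unit quaternion [w, x, y, z].
In Python, from workcell import env, viewer, order gives the robot as it stands. The module is installed in compiled form; this text tells all that it offers.
- The arm moves only by the tool carry_out, never from a script. Its argument "steps" is a list of rows, each an object of numbers: "dx", "dy", "dz": the shift along the tool's x, y, z in m; "spin": the turn about the tool's z in degrees; "gripper": the finger opening in m, from 0 to 0.0854. In form: [{"dx": .., "dy": .., "dz": .., "spin": .., "gripper": ..}, ...]. A call has 1 to 8 rows; each row is the pose to reach, as a shift and turn from the pose measured when the call began, along the tool's axes at that moment; what a row does not reach only later rows make up. A row lasts 1/12 s, in which the tool goes at most 41.7 mm and 7.16 degrees, less where a joint would pass 70% of its speed; a pose out of reach is approached as far as the arm can. A call with a gripper value outside its range is refused whole. The fingers move at their own pace and stop on an object; "grip_force" is the grip in N (left out, the last holds). Time passes only in rows, so rows that repeat a pose let the fingers close. It gives the time, the measured TCP pose, the force and the opening at its end, in the units of the state.
- env.get_state(): the state, without advancing time (a new reading comes with each control period).
- viewer.capture(name): name is "side" or "top" or "wrist"; returns a dict with "img" (420x560x3 uint8, red, green, blue), "mtx" (3x3 intrinsics, pixels), "k1" (the pictures are not rectified: a ray, as slopes to the right and down, at radius r is drawn at 1 + k1 r^2 times it, then the intrinsics apply), "T" (4x4, takes a point from camera to world coordinates). Camera axes: x right, y down, z forward; pixel columns grow to the right and rows downward; lengths in m; the calibration is good to about 2 mm. A picture is of the moment at which its call begins. There is no depth.
- order.finish_job(): hands the job in, once; it reports no verdict.
The state is a dict: "t": time; "joint_pos": joint angles; "dq": joint speeds; "joint_torque": joint torques, N m; "eef_pos": TCP position; "ee_rot": TCP orientation; "ft_force": force on the tool from outside, world axes, zero at the start; "ft_torque": the same for the moment, N m; "opening": finger opening in m.
Only numpy, scipy, OpenCV 4.12 (cv2) and the standard library are available. Lean on these libraries where they do the work, as an engineer would, in place of code of your own. Each camera call takes 0.05 s, during which the arm holds its last target.

## Task

The clear tube is lying in the open tube clamp on the bench. Swing the clamp's yellow hinged half over the tube and press it down until its pad bears firmly on the tube, without cracking the tube by pressing hard. Then draw the red-balled swing bolt out, swing it upright into the fork without forcing it, let its collar drop flat onto the fork behind the two lips, let go, and leave the tube lying in the cradle and the other things on the bench alone.

Things in the scene. Friction and masses are not known exactly. Their poses are not given: they have to be found in the camera images.
- clamp: Tube clamp screwed to the bench: blue base plate 190 x 100 x 12 mm. Origin: centre of the plate's underside, on the bench. Its x runs from the swing bolt (-x side, nearer the robot at yaw 0) to the hinge (+x side), y along the tube, z up. A black V cradle, 60 mm wide in y, at x = 0 holds the tube.
- cap_hinge (a point): Middle of the yellow half's hinge axis (along the clamp's y), fixed at clamp x = 55 mm, z = 88 mm, between two blue posts that reach z = 100 mm and y = +-32 mm.
- bolt_pivot (a point): Middle of the swing bolt's pivot axis (along the clamp's y), fixed at clamp x = -62 mm, z = 30 mm, between two blue ears that reach z = 42 mm and y = +-17 mm.
- cap (a joint): Angle of the yellow half (rad): 0 = level over the tube, grows as it opens, 1.57 upright, more leans away from the bolt, stop at 2.1. Stiff hinge (0.3 N m friction, more than its weight): stays where left; 2 to 5 N at the press point moves it. It bears on the tube somewhere between -0.07 and +0.07, depending on how far its rubber pad is screwed out: not measured, must be felt.
- saddle: Yellow hinged half: flat bar 8 mm thick, 40 mm wide, to 136 mm from the hinge. Origin on the hinge axis at mid-thickness; at cap = 0 its axes are the clamp's: the bar runs along -x, its z is the outer (top when shut) face's normal. Last 36 mm: fork of two prongs with a 13 mm slot, open at the end; each tip has a lip 4 mm long, 3.5 mm high. Below, 55 mm from the hinge, a rubber pad meets the tube.
- press_point (a point): Middle of the bar's outer (top) face, 85 mm from the hinge: flat spot 40 mm wide for pushing the half over and pressing it down. 8 to 14 N straight down here seats the pad firmly; keep below 20 N, or the tube may crack. The tube gives hardly at all: force rises steeply within a millimetre of touching.
- fork (a point): Point in the middle of the fork's slot, level with the outer (top) face of the prongs, 117 mm from the hinge: where the bolt's axis ends up.
- bolt (a joint): Angle of the swing bolt (rad) about its pivot at clamp x = -62, z = 30 mm: 0 = upright, in the slot (a stop lies at -0.01); grows as it leans out towards -x of the clamp; at most 1.1. It starts leaning out 0.66 to 0.92, clear of the closing half. It stays where it is left (0.09 N m of friction).
- bolt_rod: Bolt rod 9 mm thick with a steel collar 21 mm in diameter, 8 mm high. Origin: centre of the collar's underside; z along the rod to the ball. It can be drawn out 28 mm along itself and slides back by its weight (0.14 kg): underside 53 mm from the pivot slid in, 81 mm drawn out. Slid in, the collar is lower than the fork's top and strikes the prong ends; drawn out it passes over the lips.
- ball (a point): Centre of the red grip ball, 26 mm in diameter, on the rod's end 36 mm above the collar's underside; nothing stands within 25 mm of it. The ball can turn between the fingers when they close along the clamp's y.
- tube: Clear plastic tube with black end caps, 40 mm in diameter, 240 mm long, loose in the cradle. Origin at its middle, its y along the tube; axis about 55 mm above the bench.
- carton: Bystander: open cardboard carton 130 x 170 x 110 mm with upright tubes to 145 mm. Origin: centre of the underside.
- spanner: Bystander: steel spanner lying on the bench.
- spare_tube: Bystander: clear tube 25 mm in diameter, 160 mm long, lying on the bench. Origin at its middle.
- jar: Bystander: jar 70 mm in diameter, 90 mm high. Origin: centre of the underside.
Not all that is in view belongs to the job. What is shaped like the tube but green is not meant.

How it is judged:
By the outcome, as a careful person would: the job done as asked, in the order asked, and still so for the second after the job is handed in, with the robot touching nothing.
It also fails if it takes over 67 s, if anything falls off the work surface, if the arm or the gripper's body presses on something with over 40 N, if the wrist force passes 120 N, or if a joint passes its speed limit or range.

## Working session

There is one attempt and no reset: what is moved stays moved. The work goes in short steps, Python scripts to look and compute and a tool call to move; the robot and the scene stay as the last step left them, time stands still between calls to the robot, and variables do not carry over. Pictures are saved under pics/ and viewed, and the job is handed in when it is done.

Besides the shell and the picture viewer there is one more tool, called after "Emit:" in YAML: its name, and indented under it one key for each argument. carry_out: Moves the arm, as the interface text tells. Its arguments: {"type":"object","properties":{"steps":{"type":"array"},"grip_force":{"type":"number"}},"required":["steps"]}

```bash
mkdir -p pics; ls; cat > h.py <<'E'
import numpy as np, cv2
from workcell import env, viewer, order
def cap(name,fn=None):
    c=viewer.capture(name)
    if fn: cv2.imwrite('pics/'+fn,cv2.cvtColor(c['img'],cv2.COLOR_RGB2BGR))
    return c
def ray(c,u,v):
    K=np.array(c['mtx']);d=np.array([(u-K[0,2])/K[0,0],(v-K[1,2])/K[1,1]]);s=d.copy()
    for _ in range(30): s=d/(1+c['k1']*(s@s))
    T=np.array(c['T']);r=T[:3,:3]@np.array([s[0],s[1],1.]);return T[:3,3],r/np.linalg.norm(r)
def plane(c,u,v,z):
    o,r=ray(c,u,v);return o+r*(z-o[2])/r[2]
def two(rays):
    A=np.zeros((3,3));b=np.zeros(3)
    for o,r in rays:
        P=np.eye(3)-np.outer(r,r);A+=P;b+=P@o
    p=np.linalg.solve(A,b);return p,[np.linalg.norm((np.eye(3)-np.outer(r,r))@(p-o)) for o,r in rays]
def proj(c,p):
    T=np.array(c['T']);q=T[:3,:3].T@(np.array(p)-T[:3,3]);s=q[:2]/q[2];s=s*(1+c['k1']*(s@s));K=np.array(c['mtx']);return s*[K[0,0],K[1,1]]+K[:2,2]
E
python3 - <<'E'
from h import *
for n in ['side','top','wrist']:
    c=cap(n,n+'0.png');print(n,np.round(c['T'],3).tolist(),np.round(c['mtx'],1).tolist(),c['k1'])
s=env.get_state();print(s)
E
```

```text
pics
side [[0.983, -0.138, 0.118, 0.442], [-0.181, -0.742, 0.645, -0.656], [-0.002, -0.656, -0.755, 0.903], [0.0, 0.0, 0.0, 1.0]] [[422.7, 0.0, 278.9], [0.0, 422.7, 213.1], [0.0, 0.0, 1.0]] -0.10246770429182615
top [[0.011, -0.994, 0.109, 0.442], [-1.0, -0.01, 0.011, 0.011], [-0.01, -0.109, -0.994, 1.274], [0.0, 0.0, 0.0, 1.0]] [[426.3, 0.0, 274.6], [0.0, 426.3, 205.1], [0.0, 0.0, 1.0]] -0.0002512843985858211
wrist [[0.422, -0.862, -0.281, 0.336], [-0.907, -0.401, -0.13, -0.533], [-0.001, 0.31, -0.951, 0.372], [0.0, 0.0, 0.0, 1.0]] [[304.5, 0.0, 285.5], [0.0, 304.5, 208.8], [0.0, 0.0, 1.0]] -0.04293081437830466
{'t': 0.15, 'joint_pos': array([ 1.03237634,  0.43504307,  0.0249796 ,  1.57388756, -0.01161127,
        1.13401807, -0.07511031]), 'dq': array([ 0.00041757, -0.00167112,  0.00080475, -0.0027454 ,  0.00087896,
       -0.00091224, -0.00235544]), 'joint_torque': array([ 2.27936471e-03, -6.70886636e+01,  1.02635108e+00, -3.16450095e+01,
        1.56141602e-02,  9.07356909e-03, -1.09734085e-04]), 'eef_pos': array([ 0.26364882, -0.56626044,  0.24771885]), 'ee_rot': array([-5.77962628e-04,  9.76360827e-01,  2.16146175e-01, -1.80373420e-04]), 'ft_force': array([ 0.29167563,  0.14812997, -0.35124681]), 'ft_torque': array([ 0.03935351,  0.04381163, -0.01793445]), 'opening': 0.08555575593120253}
```

View pics/side0.png

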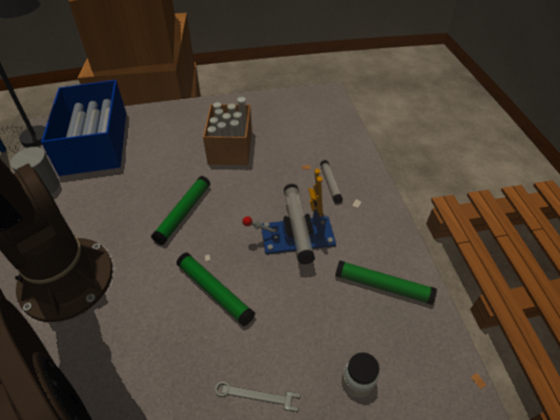

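View pics/top0.png

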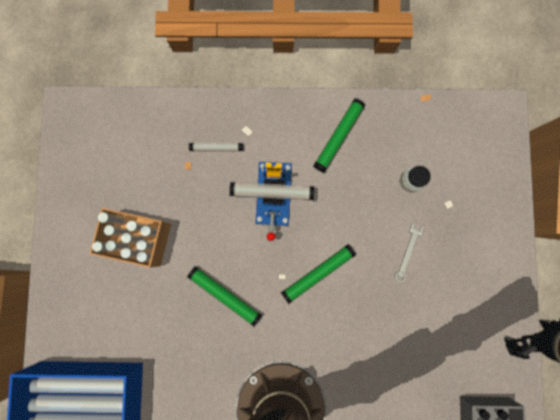

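The side view shows one blue clamp at about (298,235), with its yellow half upright at (318,190) and the red ball at (247,221). The clear tube lies in the cradle. The green tubes are decoys and the short clear tube at (331,181) is the spare. In the top view the clamp is at (274,193) and the ball at (271,237). I'll enlarge both.

```bash
python3 - <<'E'
from h import *
a=cv2.imread('pics/side0.png')[160:280,225:360];b=cv2.imread('pics/top0.png')[150:250,220:330]
cv2.imwrite('pics/sc.png',cv2.resize(a,None,fx=5,fy=5,interpolation=cv2.INTER_CUBIC))
cv2.imwrite('pics/tc.png',cv2.resize(b,None,fx=6,fy=6,interpolation=cv2.INTER_CUBIC))
for n,z in (('side',0),('top',0)):
    c=cap(n);h=cv2.cvtColor(c['img'],cv2.COLOR_RGB2HSV)
    for nm,lo,hi,roi in (('red',(0,150,70),(6,255,255),(200,250,235,290)),('red2',(174,150,70),(180,255,255),(200,250,235,290)),('yel',(15,150,80),(32,255,255),(155,260,250,340)),('blue',(105,120,30),(125,255,255),(150,260,240,345))):
        m=cv2.inRange(h,lo,hi);k=np.zeros_like(m);k[roi[0]:roi[1],roi[2]:roi[3]]=1;m=m*k
        v,u=np.nonzero(m);
        if len(u):
            r=cv2.minAreaRect(np.stack([u,v],1).astype(np.float32));print(n,nm,len(u),u.mean(),v.mean(),np.round(cv2.boxPoints(r),1).tolist())
E
```

```text
side red 55 246.72727272727272 220.1090909090909 [[243.0, 217.0], [251.0, 217.0], [251.0, 223.0], [243.0, 223.0]]
side yel 141 314.41843971631204 187.0921985815603 [[308.0, 166.0], [321.3999938964844, 165.5], [323.1000061035156, 208.60000610351562], [309.70001220703125, 209.10000610351562]]
side blue 883 294.317100792752 236.95583238958096 [[260.6000061035156, 218.5], [330.3999938964844, 210.1999969482422], [334.5, 244.60000610351562], [264.70001220703125, 252.89999389648438]]
top red 50 270.64 236.28 [[267.0, 233.0], [274.0, 233.0], [274.0, 240.0], [267.0, 240.0]]
top yel 183 273.224043715847 170.0983606557377 [[266.0, 163.0], [280.0, 163.0], [280.0, 177.0], [266.0, 177.0]]
top blue 765 273.3921568627451 201.44967320261438 [[255.6999969482422, 222.8000030517578], [259.3999938964844, 162.10000610351562], [291.20001220703125, 164.0], [287.6000061035156, 224.6999969482422]]
```

View pics/sc.png

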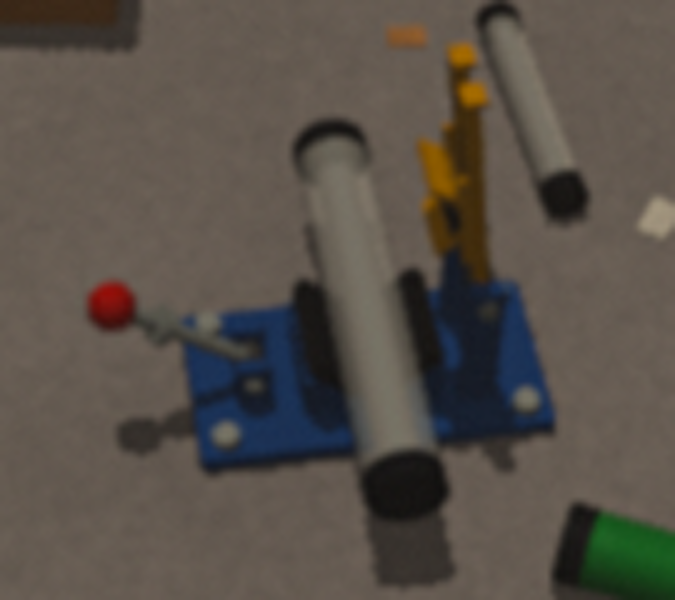

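View pics/tc.png

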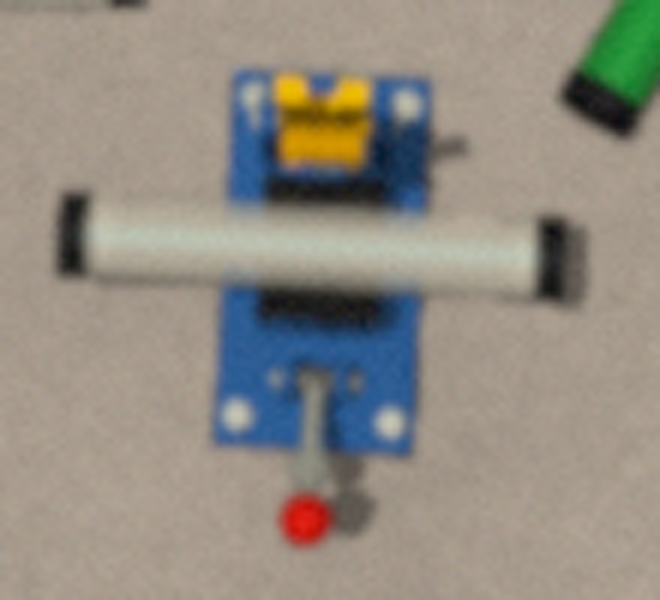

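In the crops the plate corners, ball, fork (cap about 1.6 to 1.7, upright) and bolt are all clear. Next I'll compute the clamp frame.

```bash
cat >> h.py <<'E'
def clampfit(c,px):
    # px order: hinge-left(+x,+y), hinge-right(+x,-y), bolt-right(-x,-y), bolt-left(-x,+y)
    P=np.array([plane(c,u,v,0.012)[:2] for u,v in px])
    L=np.array([[.095,.05],[.095,-.05],[-.095,-.05],[-.095,.05]])
    m=P.mean(0);Q=P-m;a=np.arctan2((L[:,0]*Q[:,1]-L[:,1]*Q[:,0]).sum(),(L*Q).sum())
    R=np.array([[np.cos(a),-np.sin(a)],[np.sin(a),np.cos(a)]])
    return m,a,np.round((P-m-L@R.T)*1000,1)
E
python3 - <<'E'
from h import *
t=cap('top');s=cap('side')
pt=[(220+u/6-.5,150+v/6-.5) for u,v in [(234,70),(432,78),(413,455),(213,445)]]
ps=[(225+u/5-.5,160+v/5-.5) for u,v in [(517,282),(553,430),(205,465),(183,320)]]
for c,p in((t,pt),(s,ps)): print(clampfit(c,p))
b,e=two([ray(t,270.6,236.3),ray(s,246.7,220.1)]);print('ball',b,e)
m=[clampfit(t,pt),clampfit(s,ps)]
for mm,a,_ in m:
    R=np.array([[np.cos(a),-np.sin(a)],[np.sin(a),np.cos(a)]]);l=R.T@(b[:2]-mm);print(l,np.arctan2(-.062-l[0],b[2]-.03),np.hypot(-.062-l[0],b[2]-.03))
E
```

```text
(array([0.61669849, 0.02901207]), np.float64(-0.03989425766620723), array([[-0.9, -0.4],
       [-0. ,  0.2],
       [ 0.5,  0.6],
       [ 0.4, -0.5]]))
(array([0.61681457, 0.02292452]), np.float64(-0.0508627961682598), array([[-1.2,  1.6],
       [-3.6, -1.1],
       [ 3. ,  0.6],
       [ 1.8, -1.1]]))
ball [0.48497454 0.03417296 0.0850684 ] [np.float64(0.00030243120801264414), np.float64(0.0003024312080124614)]
[-1.31824980e-01 -9.68521459e-05] 0.9030063100893796 0.08892725542883693
[-0.13224141  0.00453103] 0.9058955535856263 0.08925460898066406
```

The ball sits 89 mm from the pivot, which matches 53+36. The bolt angle is 0.90 and the ball lies on the clamp axis. The two views' y values differ by 6 mm, but the ball agrees with the top view, so I'm using clamp (0.617, 0.029), yaw -0.04. Next I'll get the cap angle from the prong tips.

```bash
cat >> h.py <<'E'
M=np.array([.6167,.0290]);A=-0.04
def w(x,z,y=0): return np.array([M[0]+x*np.cos(A)-y*np.sin(A),M[1]+x*np.sin(A)+y*np.cos(A),z])
def loc(p): d=np.array(p[:2])-M;return np.array([d[0]*np.cos(A)+d[1]*np.sin(A),-d[0]*np.sin(A)+d[1]*np.cos(A),p[2]])
def face(th,r,up=.004): return (.055-r*np.cos(th)+up*np.sin(th), .088+r*np.sin(th)+up*np.cos(th))
def tool(p,state):
    from scipy.spatial.transform import Rotation as Ro
    q=state['ee_rot'];R=Ro.from_quat([q[1],q[2],q[3],q[0]]).as_matrix()
    return R.T@(np.array(p)-state['eef_pos']), np.degrees(np.arctan2(R[1,0],R[0,0]))
E
python3 - <<'E'
from h import *
t=cap('top');s=cap('side')
for th in (1.5,1.57,1.65,1.75,1.85,1.95):
    print(th,[np.round((proj(s,w(face(th,.136,0)[0],face(th,.136,0)[1],y))-[225,160]+.5)*5) for y in(.013,-.013)],[np.round((proj(t,w(face(th,.136,0)[0],face(th,.136,0)[1],y))-[220,150]+.5)*6) for y in(.013,-.013)])
st=env.get_state()
print(tool(w(.12,.26),st))
E
```

```text
1.5 [array([467.,  50.]), array([479.,  89.])] [array([291.,  82.]), array([353.,  85.])]
1.57 [array([487.,  48.]), array([499.,  86.])] [array([292.,  59.]), array([355.,  62.])]
1.65 [array([510.,  46.]), array([522.,  84.])] [array([294.,  34.]), array([356.,  37.])]
1.75 [array([537.,  46.]), array([550.,  84.])] [array([296.,   3.]), array([357.,   6.])]
1.85 [array([564.,  48.]), array([577.,  86.])] [array([297., -26.]), array([359., -23.])]
1.95 [array([590.,  52.]), array([603.,  90.])] [array([299., -53.]), array([361., -50.])]
(array([ 0.67796255, -0.33604335, -0.01171675]), np.float64(24.962453921117223))
```

The cap is at about 1.48 rad, which puts the tips at z≈0.22. I'll move above and behind it with the jaws shut, the jaw axis along the clamp's y.

Emit:
carry_out:
  steps:
    - {"dx": 0.0, "dy": 0.0, "dz": -0.04, "spin": 0, "gripper": 0}
    - {"dx": 0.04, "dy": -0.02, "dz": -0.06, "spin": 7, "gripper": 0}
    - {"dx": 0.664, "dy": -0.342, "dz": -0.06, "spin": 14, "gripper": 0}
    - {"dx": 0.664, "dy": -0.342, "dz": -0.06, "spin": 21, "gripper": 0}
    - {"dx": 0.664, "dy": -0.342, "dz": -0.06, "spin": 27.3, "gripper": 0}
    - {"dx": 0.664, "dy": -0.342, "dz": -0.06, "spin": 27.3, "gripper": 0}
    - {"dx": 0.664, "dy": -0.342, "dz": -0.06, "spin": 27.3, "gripper": 0}
    - {"dx": 0.664, "dy": -0.342, "dz": -0.06, "spin": 27.3, "gripper": 0}
  grip_force: 20

```text
t: 1.12
eef_pos: [0.4394, -0.34, 0.3067]
ee_rot: [0.0, 1.0, -0.02, 0.0]
ft_force: [0.8, 0.1, -0.2]
opening: -0.0002
```

```bash
python3 - <<'E'
from h import *
st=env.get_state();print(st['t'],st['eef_pos'],st['ee_rot'],st['ft_force'],st['opening'],tool(w(.105,.30),st))
E
```

```text
1.1167 [ 0.43941984 -0.34004254  0.30667766] [ 1.73242693e-04  9.99790525e-01 -2.04650985e-02  2.34211952e-04] [ 0.75556145  0.09966573 -0.1868941 ] -0.0002126271627029686 (array([ 0.26702662, -0.37608822,  0.00667793]), np.float64(-2.3452867890771545))
```

Emit:
carry_out:
  steps:
    - {"dx": 0.267, "dy": -0.376, "dz": 0.0, "gripper": 0}
    - {"dx": 0.267, "dy": -0.376, "dz": 0.0, "gripper": 0}
    - {"dx": 0.267, "dy": -0.376, "dz": 0.0, "gripper": 0}
    - {"dx": 0.267, "dy": -0.376, "dz": 0.0, "gripper": 0}
    - {"dx": 0.267, "dy": -0.376, "dz": 0.0, "gripper": 0}
    - {"dx": 0.267, "dy": -0.376, "dz": 0.0, "gripper": 0}
    - {"dx": 0.267, "dy": -0.376, "dz": 0.0, "gripper": 0}
    - {"dx": 0.267, "dy": -0.376, "dz": 0.0, "gripper": 0}

```text
$.steps[0]: bad value
```

Emit:
carry_out:
  steps:
    - {"dx": 0.1, "dy": -0.14, "dz": 0.0, "gripper": 0}
    - {"dx": 0.1, "dy": -0.14, "dz": 0.0, "gripper": 0}

```text
$.steps[0]: bad value
```

```bash
python3 - <<'E'
from h import *
st=env.get_state();print(st['t'],st['eef_pos'],loc(st['eef_pos']),st['ee_rot'],st['ft_force'],st['opening'],tool(w(.105,.30),st))
E
```

```text
1.1167 [ 0.43941984 -0.34004254  0.30667766] [-0.16238059 -0.37583666  0.30667766] [ 1.73242693e-04  9.99790525e-01 -2.04650985e-02  2.34211952e-04] [ 0.75556145  0.09966573 -0.1868941 ] -0.0002126271627029686 (array([ 0.26702662, -0.37608822,  0.00667793]), np.float64(-2.3452867890771545))
```

`spin` has to be in every row.

Emit:
carry_out:
  steps:
    - {"dx": 0.267, "dy": -0.376, "dz": 0.0, "spin": 0, "gripper": 0}
    - {"dx": 0.267, "dy": -0.376, "dz": 0.0, "spin": 0, "gripper": 0}
    - {"dx": 0.267, "dy": -0.376, "dz": 0.0, "spin": 0, "gripper": 0}
    - {"dx": 0.267, "dy": -0.376, "dz": 0.0, "spin": 0, "gripper": 0}
    - {"dx": 0.267, "dy": -0.376, "dz": 0.0, "spin": 0, "gripper": 0}
    - {"dx": 0.267, "dy": -0.376, "dz": 0.0, "spin": 0, "gripper": 0}
    - {"dx": 0.267, "dy": -0.376, "dz": 0.0, "spin": 0, "gripper": 0}
    - {"dx": 0.267, "dy": -0.376, "dz": 0.0, "spin": 0, "gripper": 0}

```text
t: 1.78
eef_pos: [0.6432, -0.0762, 0.3067]
ee_rot: [0.0, 1.0, -0.021, 0.0]
ft_force: [1.0, -0.2, 0.6]
opening: -0.0
```

```bash
python3 - <<'E'
from h import *
st=env.get_state();print(st['t'],st['eef_pos'],loc(st['eef_pos']),st['ee_rot'],st['ft_force'],st['opening'],tool(w(.105,.30),st))
E
```

```text
1.7833 [ 0.64321263 -0.07622503  0.3067319 ] [ 0.0306993  -0.10408064  0.3067319 ] [ 1.96571839e-04  9.99788882e-01 -2.05425537e-02  3.96283024e-04] [ 0.99264746 -0.15813797  0.62490965] -4.0063694652787236e-05 (array([ 0.07418202, -0.10416396,  0.00675203]), np.float64(-2.3541604389867508))
```

Emit:
carry_out:
  steps:
    - {"dx": 0.074, "dy": -0.104, "dz": 0.0, "spin": 0, "gripper": 0}
    - {"dx": 0.074, "dy": -0.104, "dz": 0.0, "spin": 0, "gripper": 0}
    - {"dx": 0.074, "dy": -0.104, "dz": 0.0, "spin": 0, "gripper": 0}
    - {"dx": 0.074, "dy": -0.104, "dz": 0.0, "spin": 0, "gripper": 0}
    - {"dx": 0.074, "dy": -0.104, "dz": 0.0, "spin": 0, "gripper": 0}
    - {"dx": 0.074, "dy": -0.104, "dz": 0.0, "spin": 0, "gripper": 0}

```text
t: 2.28
eef_pos: [0.7214, 0.0249, 0.3061]
ee_rot: [0.0, 1.0, -0.02, -0.0]
ft_force: [0.3, -1.0, 0.3]
opening: 0.0001
```

```bash
python3 - <<'E'
from h import *
st=env.get_state();print(st['t'],st['eef_pos'],loc(st['eef_pos']),st['ee_rot'],st['ft_force'],st['opening'],tool(w(.105,.30),st))
s=cap('side');cv2.imwrite('pics/s1.png',cv2.resize(cv2.cvtColor(s['img'],4)[100:280,200:400],None,fx=3,fy=3))
cap('wrist','w1.png')
E
```

```text
2.2833 [0.72141558 0.02485183 0.30609371] [1.04797697e-01 4.26552032e-05 3.06093707e-01] [ 4.70824343e-04  9.99796785e-01 -2.01535162e-02 -4.88693952e-05] [ 0.27257411 -0.97061624  0.29482724] 5.237514967485164e-05 (array([2.02795912e-04, 3.68435548e-05, 6.09372854e-03]), np.float64(-2.30958158528935))
```

View pics/s1.png

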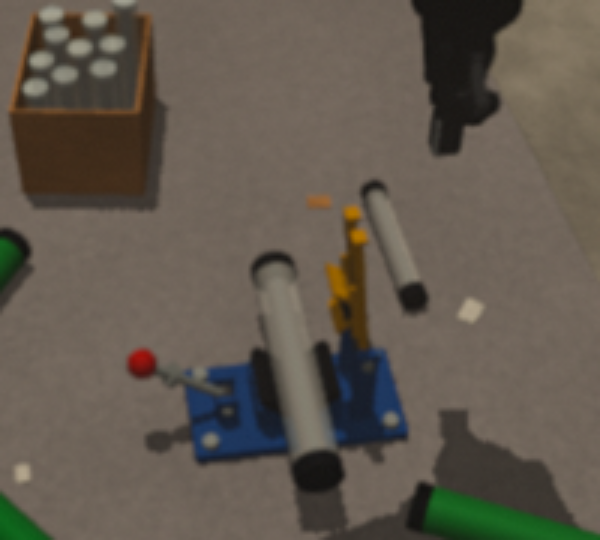

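View pics/w1.png

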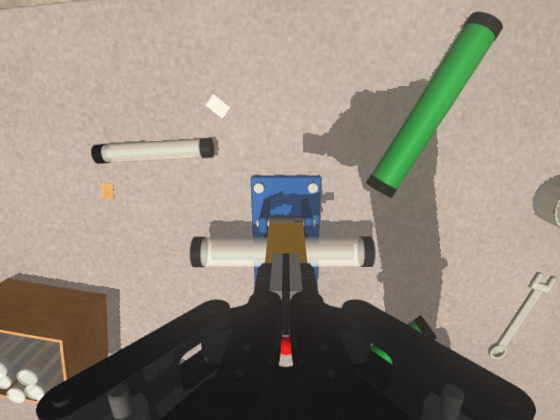

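The wrist view shows the bar's outer face at (287,240), centred between the shut fingers, with the fingers behind the bar. I'll go down beside it.

Emit:
carry_out:
  steps:
    - {"dx": 0, "dy": 0, "dz": 0.04, "spin": 0, "gripper": 0}
    - {"dx": 0, "dy": 0, "dz": 0.08, "spin": 0, "gripper": 0}
    - {"dx": 0, "dy": 0, "dz": 0.117, "spin": 0, "gripper": 0}
    - {"dx": 0, "dy": 0, "dz": 0.117, "spin": 0, "gripper": 0}
    - {"dx": -0.015, "dy": 0, "dz": 0.117, "spin": 0, "gripper": 0}
    - {"dx": -0.025, "dy": 0, "dz": 0.117, "spin": 0, "gripper": 0}
    - {"dx": -0.03, "dy": 0, "dz": 0.117, "spin": 0, "gripper": 0}

```text
t: 2.97
eef_pos: [0.6909, 0.0228, 0.1924]
ee_rot: [0.001, 1.0, -0.022, 0.001]
ft_force: [-0.2, -0.6, 0.9]
opening: -0.0001
```

```bash
python3 - <<'E'
from h import *
st=env.get_state();print(st['t'],loc(st['eef_pos']),st['ft_force'])
s=cap('side');cv2.imwrite('pics/s2.png',cv2.resize(cv2.cvtColor(s['img'],4)[130:260,230:360],None,fx=4,fy=4))
for th in np.arange(1.5,-.05,-.1): f=face(th,.085);print(round(th,2),np.round([f[0]+.011,f[1]+.017],3))
E
```

```text
2.9667 [ 0.07436078 -0.0032116   0.19240106] [-0.18238597 -0.63275276  0.94623973]
1.5 [0.064 0.19 ]
1.4 [0.055 0.189]
1.3 [0.047 0.188]
1.2 [0.039 0.186]
1.1 [0.031 0.183]
1.0 [0.023 0.179]
0.9 [0.016 0.174]
0.8 [0.01  0.169]
0.7 [0.004 0.163]
0.6 [-0.002  0.156]
0.5 [-0.007  0.149]
0.4 [-0.011  0.142]
0.3 [-0.014  0.134]
0.2 [-0.017  0.126]
0.1 [-0.018  0.117]
-0.0 [-0.019  0.109]
```

View pics/s2.png

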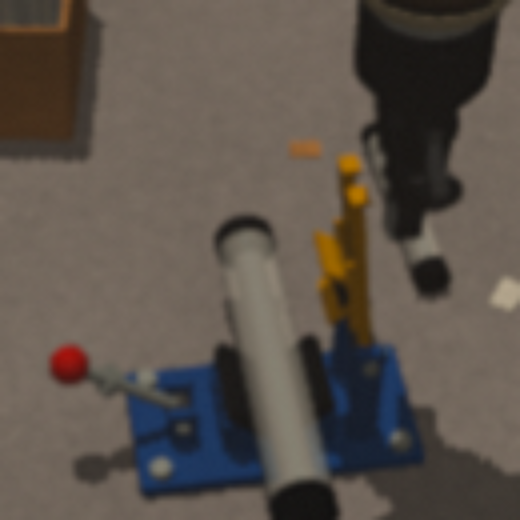

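The fingers are behind the bar with a gap still showing. I'll sweep towards the robot and watch the force, correcting the 3 mm offset in y.

Emit:
carry_out:
  steps:
    - {"dx": -0.008, "dy": -0.003, "dz": 0.003, "spin": 0, "gripper": 0}
    - {"dx": -0.016, "dy": -0.003, "dz": 0.004, "spin": 0, "gripper": 0}
    - {"dx": -0.024, "dy": -0.003, "dz": 0.005, "spin": 0, "gripper": 0}
    - {"dx": -0.032, "dy": -0.003, "dz": 0.006, "spin": 0, "gripper": 0}
    - {"dx": -0.04, "dy": -0.003, "dz": 0.008, "spin": 0, "gripper": 0}

```text
t: 3.43
eef_pos: [0.6511, 0.0275, 0.1851]
ee_rot: [0.001, 1.0, -0.022, 0.002]
ft_force: [3.9, 0.1, -1.0]
opening: -0.0004
```

```bash
python3 - <<'E'
from h import *
st=env.get_state();print(st['t'],loc(st['eef_pos']),st['ft_force'])
s=cap('side');cv2.imwrite('pics/s3.png',cv2.resize(cv2.cvtColor(s['img'],4)[130:260,230:360],None,fx=4,fy=4))
E
```

```text
3.4333 [ 3.44120928e-02 -7.61420472e-05  1.85132776e-01] [ 3.8527152   0.08637185 -1.0064145 ]
```

View pics/s3.png

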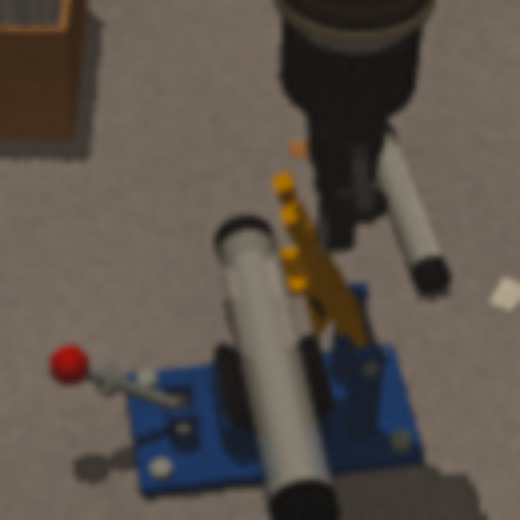

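The bar follows with about 4 N on it and is now near 1.1 rad. I'll continue along the arc.

Emit:
carry_out:
  steps:
    - {"dx": -0.011, "dy": 0, "dz": 0.006, "spin": 0, "gripper": 0}
    - {"dx": -0.018, "dy": 0, "dz": 0.011, "spin": 0, "gripper": 0}
    - {"dx": -0.024, "dy": 0, "dz": 0.016, "spin": 0, "gripper": 0}
    - {"dx": -0.03, "dy": 0, "dz": 0.022, "spin": 0, "gripper": 0}
    - {"dx": -0.036, "dy": 0, "dz": 0.029, "spin": 0, "gripper": 0}
    - {"dx": -0.041, "dy": 0, "dz": 0.036, "spin": 0, "gripper": 0}
    - {"dx": -0.045, "dy": 0, "dz": 0.043, "spin": 0, "gripper": 0}
    - {"dx": -0.048, "dy": 0, "dz": 0.05, "spin": 0, "gripper": 0}

```text
t: 4.15
eef_pos: [0.6008, 0.0297, 0.1333]
ee_rot: [0.001, 1.0, -0.022, 0.001]
ft_force: [2.6, -0.1, 1.7]
opening: 0.0001
```

```bash
python3 - <<'E'
from h import *
st=env.get_state();print(st['t'],loc(st['eef_pos']),st['ft_force'])
s=cap('side');cv2.imwrite('pics/s4.png',cv2.resize(cv2.cvtColor(s['img'],4)[130:260,230:360],None,fx=4,fy=4))
E
```

```text
4.15 [-1.58946656e-02  7.10700202e-05  1.33348635e-01] [ 2.56365498 -0.14417863  1.71106642]
```

View pics/s4.png

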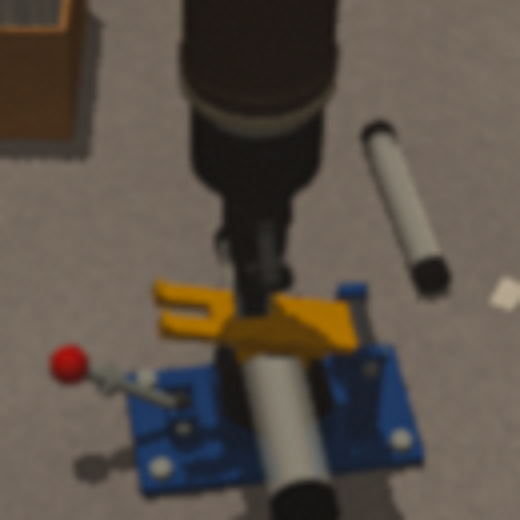

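The half is at about 0.3 rad. I'll lift off, centre on the press point (TCP at clamp x = -30 mm) and press down gently.

Emit:
carry_out:
  steps:
    - {"dx": 0, "dy": 0, "dz": -0.014, "spin": 0, "gripper": 0}
    - {"dx": -0.014, "dy": 0, "dz": -0.014, "spin": 0, "gripper": 0}
    - {"dx": -0.014, "dy": 0, "dz": -0.006, "spin": 0, "gripper": 0}
    - {"dx": -0.014, "dy": 0, "dz": 0.0, "spin": 0, "gripper": 0}
    - {"dx": -0.014, "dy": 0, "dz": 0.004, "spin": 0, "gripper": 0}
    - {"dx": -0.014, "dy": 0, "dz": 0.008, "spin": 0, "gripper": 0}

```text
t: 4.7
eef_pos: [0.5854, 0.0302, 0.1227]
ee_rot: [0.001, 1.0, -0.022, -0.001]
ft_force: [-0.1, -0.1, 2.9]
opening: -0.0
```

```bash
python3 - <<'E'
from h import *
st=env.get_state();print(st['t'],loc(st['eef_pos']),st['ft_force'],st['ft_torque'])
E
```

```text
4.7 [-3.13213045e-02 -7.56771286e-05  1.22739668e-01] [-0.07148378 -0.12397072  2.93689841] [0.02705497 0.21754745 0.01870019]
```

Emit:
carry_out:
  steps:
    - {"dx": 0.001, "dy": 0, "dz": 0.002, "spin": 0, "gripper": 0}
    - {"dx": 0.001, "dy": 0, "dz": 0.004, "spin": 0, "gripper": 0}
    - {"dx": 0.001, "dy": 0, "dz": 0.004, "spin": 0, "gripper": 0}

```text
t: 4.95
eef_pos: [0.5864, 0.03, 0.118]
ee_rot: [0.001, 1.0, -0.022, -0.001]
ft_force: [-0.4, 1.2, 0.2]
opening: -0.0002
```

Emit:
carry_out:
  steps:
    - {"dx": 0, "dy": 0, "dz": 0.001, "spin": 0, "gripper": 0}
    - {"dx": 0, "dy": 0, "dz": 0.001, "spin": 0, "gripper": 0}

```text
t: 5.12
eef_pos: [0.5866, 0.03, 0.1169]
ee_rot: [0.001, 1.0, -0.022, -0.001]
ft_force: [1.0, 0.6, -0.0]
opening: -0.0001
```

Emit:
carry_out:
  steps:
    - {"dx": 0, "dy": 0, "dz": 0.001, "spin": 0, "gripper": 0}
    - {"dx": 0, "dy": 0, "dz": 0.001, "spin": 0, "gripper": 0}

```text
t: 5.28
eef_pos: [0.5867, 0.03, 0.1159]
ee_rot: [0.001, 1.0, -0.022, -0.001]
ft_force: [-1.8, -0.0, 1.2]
opening: -0.0002
```

Emit:
carry_out:
  steps:
    - {"dx": 0, "dy": 0, "dz": 0.001, "spin": 0, "gripper": 0}
    - {"dx": 0, "dy": 0, "dz": 0.001, "spin": 0, "gripper": 0}

```text
t: 5.45
eef_pos: [0.5867, 0.03, 0.1149]
ee_rot: [0.001, 1.0, -0.022, -0.001]
ft_force: [0.1, 0.5, 1.6]
opening: 0.0001
```

Emit:
carry_out:
  steps:
    - {"dx": 0, "dy": 0, "dz": 0.001, "spin": 0, "gripper": 0}
    - {"dx": 0, "dy": 0, "dz": 0.001, "spin": 0, "gripper": 0}

```text
t: 5.62
eef_pos: [0.5867, 0.0301, 0.1138]
ee_rot: [0.001, 1.0, -0.022, -0.001]
ft_force: [0.9, 0.4, 1.4]
opening: -0.0002
```

```bash
python3 - <<'E'
from h import *
s=cap('side');cv2.imwrite('pics/s5.png',cv2.resize(cv2.cvtColor(s['img'],4)[130:260,230:360],None,fx=4,fy=4))
for i in range(4):
  st=env.get_state();print(st['t'],loc(st['eef_pos']),st['ft_force'],st['ft_torque']); cap('side')
E
```

```text
5.6667 [-0.03003376 -0.00013744  0.11382409] [0.18429584 0.28923149 0.71874943] [0.0366742  0.15652482 0.04934624]
5.7167 [-0.03002323 -0.00015658  0.11384308] [-0.28162234  0.93448471  0.78177591] [ 0.00551709  0.10450128 -0.05229804]
5.7667 [-0.0300138  -0.00016376  0.11385873] [0.50522032 1.19026159 1.62100629] [ 0.08933463  0.08808851 -0.00131616]
5.8167 [-0.03003091 -0.00014764  0.11385424] [-0.69178509  0.92238434  1.13795618] [ 0.02669095  0.07373715 -0.01709205]
```

View pics/s5.png

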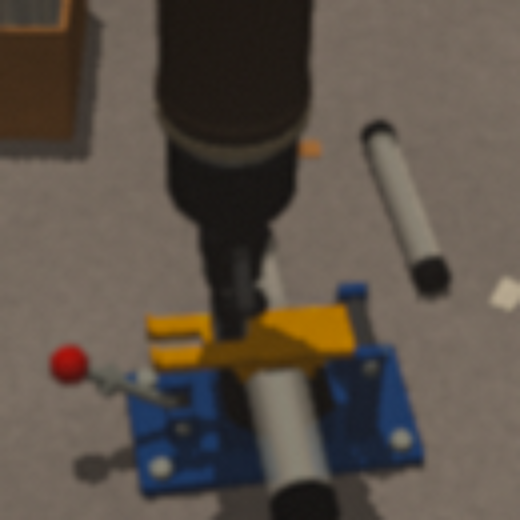

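Not bearing yet; the force is only hinge friction, about 1 N with noise. I'll keep going in 1 mm steps.

Emit:
carry_out:
  steps:
    - {"dx": 0, "dy": 0, "dz": 0.001, "spin": 0, "gripper": 0}
    - {"dx": 0, "dy": 0, "dz": 0.001, "spin": 0, "gripper": 0}

```text
t: 6.03
eef_pos: [0.5867, 0.03, 0.1128]
ee_rot: [0.001, 1.0, -0.022, -0.001]
ft_force: [-0.1, -0.3, 2.1]
opening: -0.0002
```

Emit:
carry_out:
  steps:
    - {"dx": 0, "dy": 0, "dz": 0.001, "spin": 0, "gripper": 0}
    - {"dx": 0, "dy": 0, "dz": 0.001, "spin": 0, "gripper": 0}

```text
t: 6.2
eef_pos: [0.5867, 0.03, 0.1116]
ee_rot: [0.001, 1.0, -0.022, -0.001]
ft_force: [-0.7, 0.2, 0.6]
opening: -0.0001
```

Emit:
carry_out:
  steps:
    - {"dx": 0, "dy": 0, "dz": 0.001, "spin": 0, "gripper": 0}
    - {"dx": 0, "dy": 0, "dz": 0.001, "spin": 0, "gripper": 0}

```text
t: 6.37
eef_pos: [0.5867, 0.0301, 0.111]
ee_rot: [0.001, 1.0, -0.022, -0.001]
ft_force: [-1.9, -0.1, 6.0]
opening: -0.0002
```

It's now bearing at 6 N, so smaller steps from here.

Emit:
carry_out:
  steps:
    - {"dx": 0, "dy": 0, "dz": 0.0006, "spin": 0, "gripper": 0}
    - {"dx": 0, "dy": 0, "dz": 0.0006, "spin": 0, "gripper": 0}

```text
t: 6.53
eef_pos: [0.5867, 0.0301, 0.1109]
ee_rot: [0.001, 1.0, -0.022, -0.001]
ft_force: [-2.7, 0.9, 7.9]
opening: 0.0002
```

```bash
python3 - <<'E'
from h import *
for i in range(4):
  st=env.get_state();print(st['t'],loc(st['eef_pos']),st['ft_force']); cap('side')
E
```

```text
6.5333 [-0.03000961 -0.00014077  0.11091164] [-2.72041408  0.89565065  7.88498719]
6.5833 [-0.02998917 -0.00014669  0.11093727] [-3.02321896 -0.21296042  8.70290185]
6.6333 [-0.03000976 -0.00016982  0.11092981] [-3.25297668 -0.58790979  8.18121645]
6.6833 [-0.03002556 -0.00014578  0.11091122] [-3.96906973  0.32183635  8.5819775 ]
```

Emit:
carry_out:
  steps:
    - {"dx": 0, "dy": 0, "dz": 0.0008, "spin": 0, "gripper": 0}
    - {"dx": 0, "dy": 0, "dz": 0.0008, "spin": 0, "gripper": 0}

```text
t: 6.9
eef_pos: [0.5867, 0.0301, 0.1109]
ee_rot: [0.001, 1.0, -0.022, -0.001]
ft_force: [-4.2, -0.6, 9.8]
opening: -0.0001
```

```bash
python3 - <<'E'
from h import *
for i in range(4):
  st=env.get_state();print(st['t'],loc(st['eef_pos']),st['ft_force']); cap('side')
E
```

```text
6.9 [-0.02999834 -0.0001452   0.11088618] [-4.1796534  -0.6009136   9.79203583]
6.95 [-0.0300071  -0.00014678  0.11089434] [-4.06060753 -0.27227426 10.24713005]
7.0 [-0.03001991 -0.00015567  0.11087108] [-4.38294628  0.11034719  9.98036395]
7.05 [-0.02999    -0.00011572  0.11088933] [-4.01849586 -0.7797744  11.23000467]
```

Emit:
carry_out:
  steps:
    - {"dx": 0.0003, "dy": 0, "dz": 0.00095, "spin": 0, "gripper": 0}
    - {"dx": 0.0003, "dy": 0, "dz": 0.00095, "spin": 0, "gripper": 0}
    - {"dx": 0.0003, "dy": 0, "dz": 0.00095, "spin": 0, "gripper": 0}

```text
t: 7.35
eef_pos: [0.5867, 0.0301, 0.1108]
ee_rot: [0.001, 1.0, -0.022, -0.001]
ft_force: [-6.1, -0.7, 12.6]
opening: -0.0003
```

```bash
python3 - <<'E'
from h import *
for i in range(4):
  st=env.get_state();print(st['t'],loc(st['eef_pos']),st['ft_force']); cap('side')
E
```

```text
7.35 [-2.99779435e-02 -8.72488415e-05  1.10826236e-01] [-6.09319612 -0.67148105 12.63488451]
7.4 [-0.02995509 -0.00015354  0.1108668 ] [-4.89050611 -0.33063757 13.31981754]
7.45 [-0.02995479 -0.00016103  0.11085636] [-5.38630888 -0.44583743 12.44810268]
7.5 [-2.99670654e-02 -9.90951937e-05  1.10869667e-01] [-5.36384089 -0.21530309 12.67539636]
```

It holds steady at about 12.7 N, within the 8 to 14 N band. I'll lift off, open, and go over to the ball.

Emit:
carry_out:
  steps:
    - {"dx": 0, "dy": 0, "dz": -0.02, "spin": 0, "gripper": 0}
    - {"dx": 0, "dy": 0, "dz": -0.06, "spin": 0, "gripper": 0}
    - {"dx": 0, "dy": 0, "dz": -0.1, "spin": 0, "gripper": 0}
    - {"dx": -0.04, "dy": 0, "dz": -0.1, "spin": 0, "gripper": 0.06}
    - {"dx": -0.08, "dy": 0, "dz": -0.1, "spin": 0, "gripper": 0.06}
    - {"dx": -0.102, "dy": 0, "dz": -0.1, "spin": 0, "gripper": 0.06}
    - {"dx": -0.102, "dy": 0, "dz": -0.1, "spin": 0, "gripper": 0.06}
    - {"dx": -0.102, "dy": 0, "dz": -0.1, "spin": 0, "gripper": 0.06}

```text
t: 8.22
eef_pos: [0.4843, 0.0348, 0.2114]
ee_rot: [0.001, 1.0, -0.022, -0.0]
ft_force: [1.1, -1.1, 0.1]
opening: 0.0595
```

```bash
python3 - <<'E'
from h import *
st=env.get_state();print(st['t'],loc(st['eef_pos']),st['ft_force'],st['opening'])
s=cap('side');cv2.imwrite('pics/s6.png',cv2.resize(cv2.cvtColor(s['img'],4)[130:260,230:360],None,fx=4,fy=4))
wr=cap('wrist','w6.png')
for c,roi in((s,(200,250,235,290)),(wr,(0,420,0,560))):
    h=cv2.cvtColor(c['img'],cv2.COLOR_RGB2HSV);m=cv2.inRange(h,(0,150,70),(6,255,255));k=np.zeros_like(m);k[roi[0]:roi[1],roi[2]:roi[3]]=1;m*=k
    v,u=np.nonzero(m);print(len(u),u.mean(),v.mean(),loc(plane(c,u.mean(),v.mean(),.085)))
print(tool([.485,.0342,.083],st))
E
```

```text
8.2167 [-0.13249201  0.00050073  0.21142643] [ 1.07325838 -1.14179225  0.12483415] 0.05952093084913648
59 246.6271186440678 220.59322033898306 [-0.13185661 -0.00162186  0.085     ]
606 287.4917491749175 207.22937293729373 [-0.13164441 -0.00139632  0.085     ]
(array([0.00078823, 0.00022847, 0.12842693]), np.float64(-2.5140648992339054))
```

View pics/s6.png

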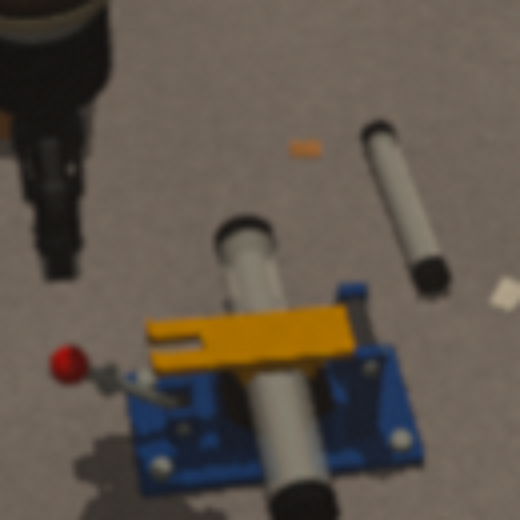

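View pics/w6.png

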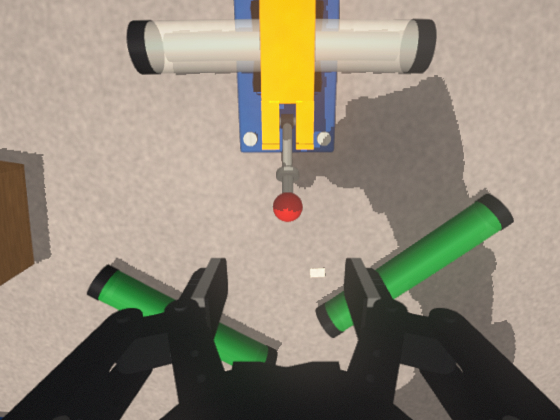

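The side view shows the half shut over the tube. In the wrist view the ball is at (287,207), centred between the fingers and in line with the slot at (288,120). I'll go down and grip.

Emit:
carry_out:
  steps:
    - {"dx": 0.001, "dy": 0.001, "dz": 0.04, "spin": 0, "gripper": 0.06}
    - {"dx": 0.001, "dy": 0.001, "dz": 0.08, "spin": 0, "gripper": 0.06}
    - {"dx": 0.001, "dy": 0.001, "dz": 0.11, "spin": 0, "gripper": 0.06}
    - {"dx": 0.001, "dy": 0.001, "dz": 0.128, "spin": 0, "gripper": 0.06}
    - {"dx": 0.001, "dy": 0.001, "dz": 0.128, "spin": 0, "gripper": 0.06}

```text
t: 8.73
eef_pos: [0.4854, 0.033, 0.0794]
ee_rot: [0.002, 1.0, -0.022, -0.003]
ft_force: [-1.1, -0.5, 0.0]
opening: 0.0599
```

Emit:
carry_out:
  steps:
    - {"dx": 0, "dy": 0, "dz": 0, "spin": 0, "gripper": 0.02}
    - {"dx": 0, "dy": 0, "dz": 0, "spin": 0, "gripper": 0.02}
    - {"dx": 0, "dy": 0, "dz": 0, "spin": 0, "gripper": 0.02}
    - {"dx": 0, "dy": 0, "dz": 0, "spin": 0, "gripper": 0.02}
  grip_force: 30

```text
t: 9.07
eef_pos: [0.4865, 0.033, 0.0805]
ee_rot: [0.002, 1.0, -0.022, -0.002]
ft_force: [0.3, -0.4, -1.0]
opening: 0.0241
```

```bash
python3 - <<'E'
from h import *
st=env.get_state();print(st['t'],loc(st['eef_pos']),st['ft_force'],st['opening'])
s=cap('side');cv2.imwrite('pics/s7.png',cv2.resize(cv2.cvtColor(s['img'],4)[130:260,230:360],None,fx=4,fy=4))
E
```

```text
9.0667 [-0.1302446  -0.00122834  0.08050066] [ 0.32048905 -0.37205338 -1.01355293] 0.02410098721087773
```

View pics/s7.png

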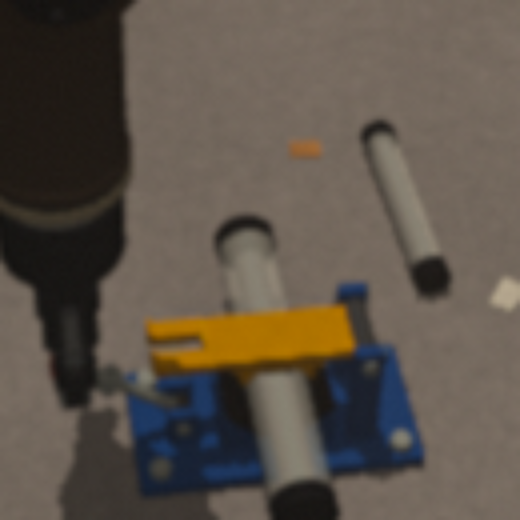

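It grips at 24.1 mm on a 26 mm ball. I'll draw it out along the rod (angle 0.90).

Emit:
carry_out:
  steps:
    - {"dx": -0.005, "dy": 0, "dz": -0.004, "spin": 0, "gripper": 0.02}
    - {"dx": -0.01, "dy": 0, "dz": -0.008, "spin": 0, "gripper": 0.02}
    - {"dx": -0.015, "dy": 0, "dz": -0.012, "spin": 0, "gripper": 0.02}
    - {"dx": -0.0185, "dy": 0, "dz": -0.0145, "spin": 0, "gripper": 0.02}
    - {"dx": -0.0185, "dy": 0, "dz": -0.0145, "spin": 0, "gripper": 0.02}

```text
t: 9.53
eef_pos: [0.4674, 0.0338, 0.0959]
ee_rot: [0.002, 1.0, -0.022, -0.002]
ft_force: [-0.2, 0.0, -1.7]
opening: 0.0238
```

```bash
python3 - <<'E'
from h import *
st=env.get_state();print(st['t'],loc(st['eef_pos']),st['ft_force'],st['opening'])
s=cap('side');cv2.imwrite('pics/s8.png',cv2.resize(cv2.cvtColor(s['img'],4)[180:260,220:320],None,fx=6,fy=6))
cap('wrist','w8.png')
E
```

```text
9.5333 [-0.14937256 -0.0011411   0.09592574] [-0.24486783  0.0281501  -1.70535948] 0.023774986542205775
```

View pics/s8.png

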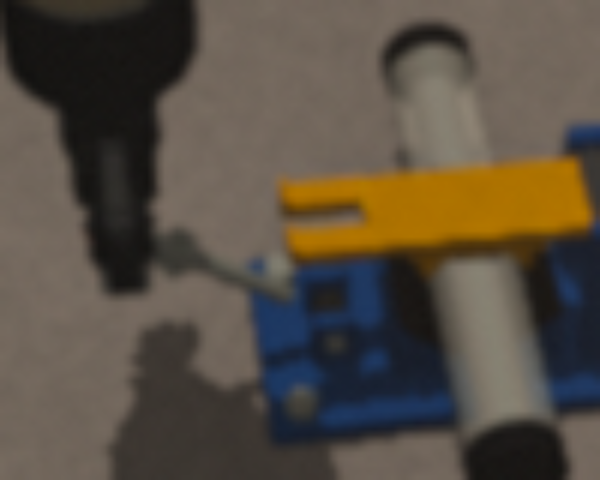

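View pics/w8.png

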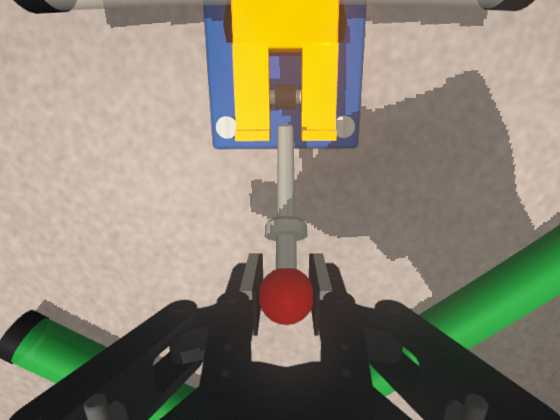

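The wrist view shows the rod drawn out (collar at (286,228)) with the ball held at (286,296). I've drawn 24.5 mm. Now swinging up on a 113.5 mm radius, the first half of the arc.

Emit:
carry_out:
  steps:
    - {"dx": 0.0078, "dy": 0, "dz": -0.0089, "spin": 0, "gripper": 0.02}
    - {"dx": 0.0161, "dy": 0, "dz": -0.0166, "spin": 0, "gripper": 0.02}
    - {"dx": 0.0251, "dy": 0, "dz": -0.0235, "spin": 0, "gripper": 0.02}
    - {"dx": 0.0348, "dy": 0, "dz": -0.0294, "spin": 0, "gripper": 0.02}
    - {"dx": 0.045, "dy": 0, "dz": -0.0343, "spin": 0, "gripper": 0.02}
    - {"dx": 0.045, "dy": 0, "dz": -0.0343, "spin": 0, "gripper": 0.02}

```text
t: 10.13
eef_pos: [0.5149, 0.0319, 0.1299]
ee_rot: [0.001, 1.0, -0.023, -0.001]
ft_force: [0.5, -1.8, -0.8]
opening: 0.0238
```

```bash
python3 - <<'E'
from h import *
st=env.get_state();print(st['t'],loc(st['eef_pos']),st['ft_force'],st['opening'])
s=cap('side');cv2.imwrite('pics/s9.png',cv2.resize(cv2.cvtColor(s['img'],4)[180:260,220:320],None,fx=6,fy=6))
cap('wrist','w9.png')
E
```

```text
10.1333 [-0.10185843 -0.00121423  0.12994744] [ 0.48894476 -1.77947381 -0.77779751] 0.023774688461224144
```

View pics/s9.png

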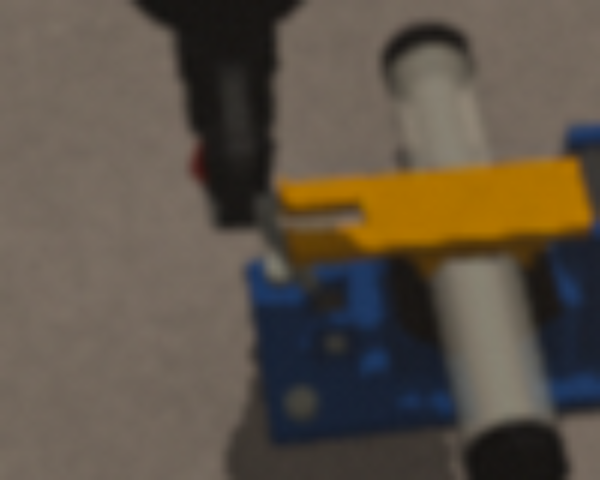

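View pics/w9.png

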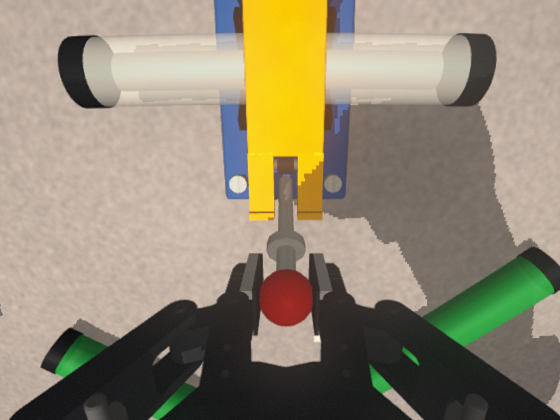

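The side and wrist views show the rod in line with the slot and the collar above the prong level, with little force. On to about 0.1 rad.

Emit:
carry_out:
  steps:
    - {"dx": 0.004, "dy": 0, "dz": -0.002, "spin": 0, "gripper": 0.02}
    - {"dx": 0.0083, "dy": 0, "dz": -0.004, "spin": 0, "gripper": 0.02}
    - {"dx": 0.014, "dy": 0, "dz": -0.0055, "spin": 0, "gripper": 0.02}
    - {"dx": 0.0192, "dy": 0, "dz": -0.0067, "spin": 0, "gripper": 0.02}
    - {"dx": 0.025, "dy": 0, "dz": -0.0077, "spin": 0, "gripper": 0.02}
    - {"dx": 0.0304, "dy": 0, "dz": -0.0084, "spin": 0, "gripper": 0.02}

```text
t: 10.73
eef_pos: [0.544, 0.0305, 0.1375]
ee_rot: [0.001, 1.0, -0.023, -0.002]
ft_force: [-1.0, -0.4, -1.1]
opening: 0.0242
```

```bash
python3 - <<'E'
from h import *
st=env.get_state();print(st['t'],loc(st['eef_pos']),st['ft_force'],st['opening'])
s=cap('side');cv2.imwrite('pics/s10.png',cv2.resize(cv2.cvtColor(s['img'],4)[180:260,220:320],None,fx=6,fy=6))
cap('wrist','w10.png')
E
```

```text
10.7333 [-0.07268637 -0.00137024  0.13751987] [-1.04502949 -0.39843446 -1.08525081] 0.024242618359419495
```

View pics/s10.png

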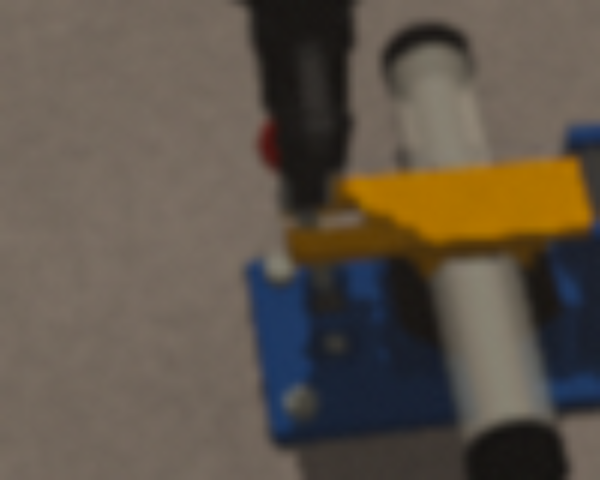

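View pics/w10.png

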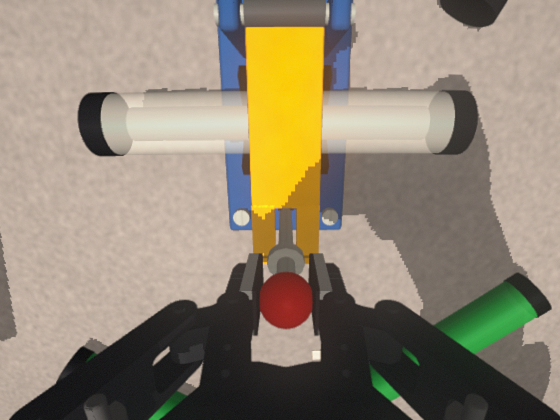

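Centred, no force. Last few millimetres, gently.

Emit:
carry_out:
  steps:
    - {"dx": 0.003, "dy": 0, "dz": -0.0006, "spin": 0, "gripper": 0.02}
    - {"dx": 0.006, "dy": 0, "dz": -0.001, "spin": 0, "gripper": 0.02}
    - {"dx": 0.0085, "dy": 0, "dz": -0.001, "spin": 0, "gripper": 0.02}
    - {"dx": 0.0105, "dy": 0, "dz": -0.001, "spin": 0, "gripper": 0.02}
    - {"dx": 0.0105, "dy": 0, "dz": -0.001, "spin": 0, "gripper": 0.02}

```text
t: 11.25
eef_pos: [0.5557, 0.0301, 0.1386]
ee_rot: [0.001, 1.0, -0.023, -0.001]
ft_force: [0.1, -0.9, -1.1]
opening: 0.0241
```

```bash
python3 - <<'E'
from h import *
s=cap('side');cv2.imwrite('pics/s11.png',cv2.resize(cv2.cvtColor(s['img'],4)[180:260,220:320],None,fx=6,fy=6))
t=cap('top');cap('wrist','w11.png')
cv2.imwrite('pics/t11.png',cv2.resize(cv2.cvtColor(t['img'],4)[150:250,220:330],None,fx=5,fy=5))
st=env.get_state();print(st['t'],loc(st['eef_pos']),st['ft_force'],st['opening'])
for c,roi in((s,(180,250,235,320)),):
    h=cv2.cvtColor(c['img'],cv2.COLOR_RGB2HSV);m=cv2.inRange(h,(0,130,40),(6,255,255));k=np.zeros_like(m);k[roi[0]:roi[1],roi[2]:roi[3]]=1;m*=k
    v,u=np.nonzero(m);print(len(u),u.min(),u.max(),v.min(),v.max())
print(proj(s,w(-.062,.143)),proj(s,w(-.062-.013,.143)))
E
```

```text
11.4 [-0.0612063  -0.00137277  0.13864431] [ 0.27385778 -0.28026116 -1.128834  ] 0.02357357575507715
21 268 271 199 206
[273.67727419 201.68004067] [268.39115848 202.24525445]
```

View pics/w11.png

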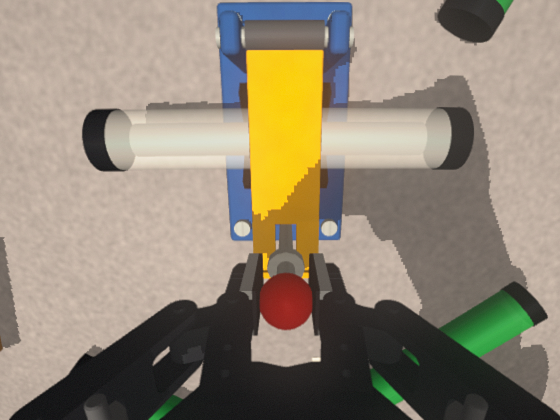

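View pics/s11.png

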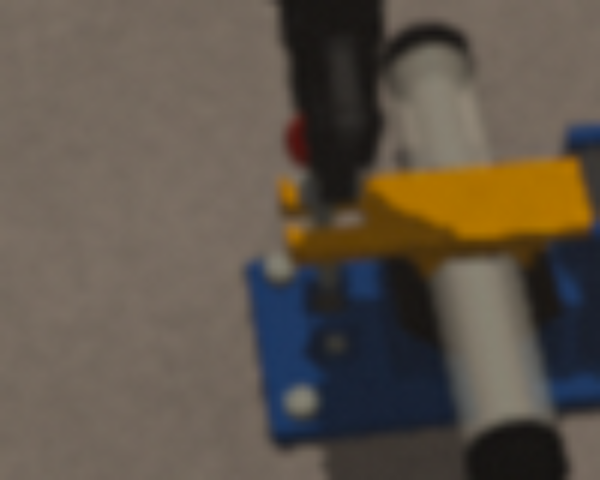

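The ball's left edge is at column 268 in the side view against 268.4 predicted for upright, so it's nearly there. I'll feel for the stop in 1 mm steps.

Emit:
carry_out:
  steps:
    - {"dx": 0.0012, "dy": 0, "dz": 0, "spin": 0, "gripper": 0.02}
    - {"dx": 0.0012, "dy": 0, "dz": 0, "spin": 0, "gripper": 0.02}
    - {"dx": 0.0012, "dy": 0, "dz": 0, "spin": 0, "gripper": 0.02}

```text
t: 11.65
eef_pos: [0.5567, 0.0301, 0.1387]
ee_rot: [0.001, 1.0, -0.023, -0.001]
ft_force: [-0.4, -0.8, -2.2]
opening: 0.0244
```

Emit:
carry_out:
  steps:
    - {"dx": 0.0012, "dy": 0, "dz": 0, "spin": 0, "gripper": 0.02}
    - {"dx": 0.0012, "dy": 0, "dz": 0, "spin": 0, "gripper": 0.02}
    - {"dx": 0.0012, "dy": 0, "dz": 0, "spin": 0, "gripper": 0.02}

```text
t: 11.9
eef_pos: [0.5578, 0.03, 0.1386]
ee_rot: [0.001, 1.0, -0.023, -0.001]
ft_force: [-1.2, -0.2, -1.3]
opening: 0.0241
```

Emit:
carry_out:
  steps:
    - {"dx": 0.0012, "dy": 0, "dz": 0, "spin": 0, "gripper": 0.02}
    - {"dx": 0.0012, "dy": 0, "dz": 0, "spin": 0, "gripper": 0.02}
    - {"dx": 0.0012, "dy": 0, "dz": 0, "spin": 0, "gripper": 0.02}

```text
t: 12.15
eef_pos: [0.5591, 0.0299, 0.1386]
ee_rot: [0.001, 1.0, -0.023, -0.001]
ft_force: [-0.8, -0.2, -1.4]
opening: 0.0239
```

```bash
python3 - <<'E'
from h import *
s=cap('side');cap('wrist','w12.png')
for i in range(3):
  st=env.get_state();print(st['t'],loc(st['eef_pos']),st['ft_force'],st['opening']);cap('top')
h=cv2.cvtColor(s['img'],cv2.COLOR_RGB2HSV);m=cv2.inRange(h,(0,130,40),(6,255,255));m[:180]=0;m[250:]=0;m[:,:235]=0;m[:,320:]=0
v,u=np.nonzero(m);print(len(u),u.min(),u.max(),v.min(),v.max())
E
```

```text
12.25 [-0.05751776 -0.00140255  0.1386508 ] [-0.59492374 -0.22498058 -1.7728935 ] 0.02411291753763918
12.3 [-0.05749876 -0.00138353  0.13865831] [-1.0823854  -0.08422318 -1.24100097] 0.023887725151931338
12.35 [-0.05753683 -0.00138536  0.13862358] [-0.3706636  -0.10118928 -1.79680476] 0.024076346544554508
25 269 272 199 206
```

View pics/w12.png

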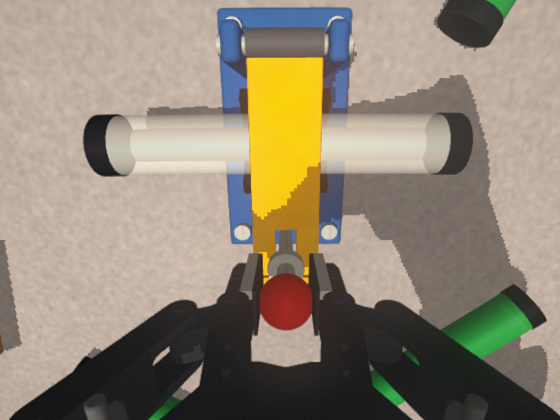

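```bash
python3 - <<'E'
from h import *
c=cap('wrist');h=cv2.cvtColor(c['img'],cv2.COLOR_RGB2HSV);m=cv2.inRange(h,(0,150,40),(6,255,255))
v,u=np.nonzero(m);print(len(u),u.mean(),v.mean())
for z in(.139,.143,.147): print(loc(plane(c,u.mean(),v.mean(),z)))
for z in(.105,.115): print('collar',loc(plane(c,286,264,z)))
for z in(.092,.094):print('tips',[loc(plane(c,a,b,z)) for a,b in((257,281),(314,281),(277,231),(297,231))])
E
```

```text
2364 285.68781725888323 301.3557529610829
[-0.06458327 -0.00125226  0.139     ]
[-0.06177083 -0.00125141  0.143     ]
[-0.05895839 -0.00125056  0.147     ]
collar [-0.06289332 -0.00157773  0.105     ]
collar [-0.0574798  -0.00155549  0.115     ]
tips [array([-0.08208696,  0.0171138 ,  0.092     ]), array([-0.08236559, -0.0195739 ,  0.092     ]), array([-0.04745744,  0.00373881,  0.092     ]), array([-0.04754177, -0.00839141,  0.092     ])]
tips [array([-0.08086227,  0.0168996 ,  0.094     ]), array([-0.08113765, -0.01935959,  0.094     ]), array([-0.04663722,  0.00368082,  0.094     ]), array([-0.04672057, -0.00830772,  0.094     ])]
```

The ball is at clamp x≈-61.8 mm (upright is -62). The prong tips at -81 mm and slot root at -47 mm match the given sizes. One more small step to feel for the stop.

Emit:
carry_out:
  steps:
    - {"dx": 0.0013, "dy": 0, "dz": 0, "spin": 0, "gripper": 0.02}
    - {"dx": 0.0013, "dy": 0, "dz": 0, "spin": 0, "gripper": 0.02}
    - {"dx": 0.0013, "dy": 0, "dz": 0, "spin": 0, "gripper": 0.02}

```text
t: 12.7
eef_pos: [0.5606, 0.0299, 0.1387]
ee_rot: [0.001, 1.0, -0.023, -0.001]
ft_force: [-1.4, 0.1, -1.4]
opening: 0.0241
```

```bash
python3 - <<'E'
from h import *
for i in range(3):
  st=env.get_state();print(st['t'],loc(st['eef_pos']),st['ft_force'],st['opening']);cap('top')
E
```

```text
12.7 [-0.05613822 -0.00139397  0.13866388] [-1.35073371  0.05863661 -1.40187246] 0.024080573677569005
12.75 [-0.05615104 -0.00140559  0.13864641] [-0.94663482 -0.3193882  -2.11323211] 0.024063784631685993
12.8 [-0.05616895 -0.0013806   0.13866685] [-1.66713316 -0.64480773 -1.86352377] 0.024037795773643116
```

```bash
python3 - <<'E'
from h import *
c=cap('wrist');h=cv2.cvtColor(c['img'],cv2.COLOR_RGB2HSV);m=cv2.inRange(h,(0,150,40),(6,255,255))
v,u=np.nonzero(m);print(len(u),u.mean(),v.mean(),loc(plane(c,u.mean(),v.mean(),.143)))
cv2.imwrite('pics/w13.png',cv2.resize(cv2.cvtColor(c['img'],4)[200:350,200:370],None,fx=4,fy=4))
E
```

```text
2366 285.6851225697379 301.5067624683009 [-0.06048392 -0.00125921  0.143     ]
```

View pics/w13.png

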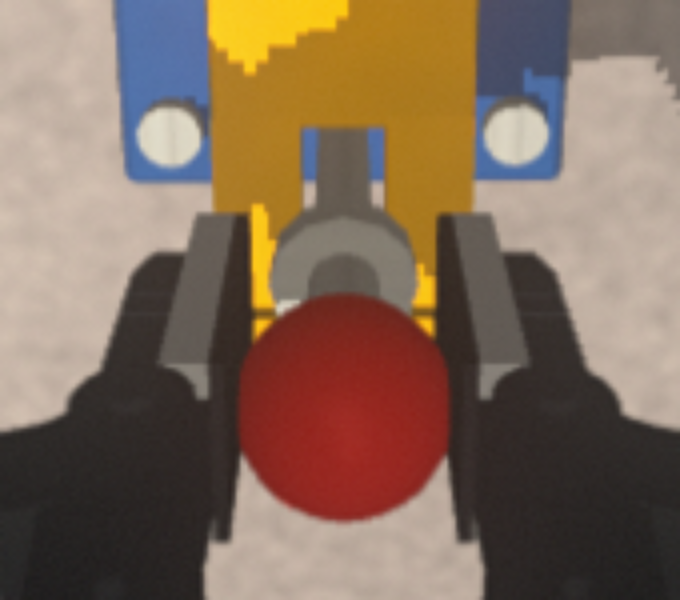

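The rod is centred in the slot and the collar is above the prongs behind the lips. I'll lower it.

Emit:
carry_out:
  steps:
    - {"dx": 0, "dy": 0, "dz": 0.003, "spin": 0, "gripper": 0.02}
    - {"dx": 0, "dy": 0, "dz": 0.006, "spin": 0, "gripper": 0.02}
    - {"dx": 0, "dy": 0, "dz": 0.009, "spin": 0, "gripper": 0.02}
    - {"dx": 0, "dy": 0, "dz": 0.009, "spin": 0, "gripper": 0.02}

```text
t: 13.23
eef_pos: [0.5603, 0.0298, 0.129]
ee_rot: [0.001, 1.0, -0.023, -0.001]
ft_force: [-0.3, -0.5, -1.4]
opening: 0.0243
```

Emit:
carry_out:
  steps:
    - {"dx": 0, "dy": 0, "dz": 0.001, "spin": 0, "gripper": 0.02}
    - {"dx": 0, "dy": 0, "dz": 0.0015, "spin": 0, "gripper": 0.02}
    - {"dx": 0, "dy": 0, "dz": 0.0015, "spin": 0, "gripper": 0.02}

```text
t: 13.48
eef_pos: [0.5603, 0.0299, 0.1273]
ee_rot: [0.001, 1.0, -0.023, -0.001]
ft_force: [-0.5, -0.3, -0.7]
opening: 0.024
```

```bash
python3 - <<'E'
from h import *
for i in range(2):
  st=env.get_state();print(st['t'],loc(st['eef_pos']),st['ft_force'],st['opening']);cap('top')
c=cap('wrist')
cv2.imwrite('pics/w14.png',cv2.resize(cv2.cvtColor(c['img'],4)[200:350,200:370],None,fx=4,fy=4))
E
```

```text
13.4833 [-0.05638342 -0.00138531  0.12731484] [-0.514605   -0.28760745 -0.66143249] 0.024035753116454322
13.5333 [-0.0563822  -0.00142388  0.12737307] [-0.47286267 -0.41131056 -1.23342431] 0.02440292997649738
```

View pics/w14.png

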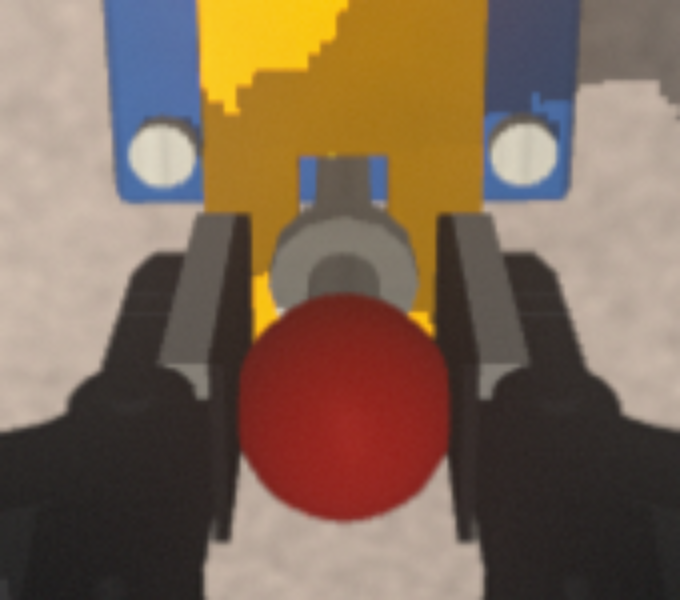

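It's within about 2 mm of resting. I'll let go and retreat straight up.

Emit:
carry_out:
  steps:
    - {"dx": 0, "dy": 0, "dz": 0, "spin": 0, "gripper": 0.06}
    - {"dx": 0, "dy": 0, "dz": 0, "spin": 0, "gripper": 0.06}
    - {"dx": 0, "dy": 0, "dz": 0, "spin": 0, "gripper": 0.06}
    - {"dx": 0, "dy": 0, "dz": 0, "spin": 0, "gripper": 0.06}

```text
t: 13.97
eef_pos: [0.5606, 0.0299, 0.1277]
ee_rot: [0.001, 1.0, -0.023, -0.001]
ft_force: [-0.1, 0.1, -0.0]
opening: 0.0602
```

```bash
python3 - <<'E'
from h import *
st=env.get_state();print(st['t'],loc(st['eef_pos']),st['ft_force'],st['opening'])
c=cap('wrist')
cv2.imwrite('pics/w15.png',cv2.resize(cv2.cvtColor(c['img'],4)[200:350,200:370],None,fx=4,fy=4))
E
```

```text
13.9667 [-0.05611035 -0.00134624  0.12771589] [-0.1411887   0.06024416 -0.04736628] 0.060223655956027466
```

View pics/w15.png

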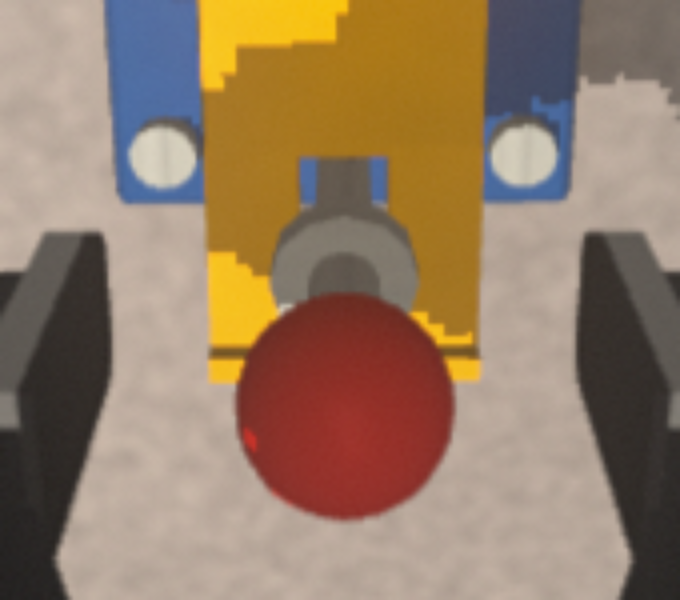

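Emit:
carry_out:
  steps:
    - {"dx": 0, "dy": 0, "dz": -0.03, "spin": 0, "gripper": 0.06}
    - {"dx": 0, "dy": 0, "dz": -0.07, "spin": 0, "gripper": 0.06}
    - {"dx": 0, "dy": 0, "dz": -0.11, "spin": 0, "gripper": 0.06}
    - {"dx": -0.04, "dy": 0, "dz": -0.12, "spin": 0, "gripper": 0.06}
    - {"dx": -0.08, "dy": 0, "dz": -0.12, "spin": 0, "gripper": 0.06}
    - {"dx": -0.11, "dy": 0, "dz": -0.12, "spin": 0, "gripper": 0.06}
    - {"dx": -0.11, "dy": 0, "dz": -0.12, "spin": 0, "gripper": 0.06}

```text
t: 14.6
eef_pos: [0.4453, 0.0353, 0.248]
ee_rot: [0.002, 1.0, -0.022, -0.002]
ft_force: [0.1, -0.8, -0.3]
opening: 0.0597
```

```bash
python3 - <<'E'
from h import *
st=env.get_state();print(st['t'],loc(st['eef_pos']),st['ft_force'],st['opening'])
s=cap('side','side16.png');c=cap('wrist');t=cap('top','top16.png')
cv2.imwrite('pics/s16.png',cv2.resize(cv2.cvtColor(s['img'],4)[170:270,230:350],None,fx=6,fy=6))
cv2.imwrite('pics/w16.png',cv2.cvtColor(c['img'],4))
R=[]
for n,q,roi in(('s',s,(170,250,235,320)),('w',c,(0,420,0,560)),('t',t,(180,250,250,300))):
    h=cv2.cvtColor(q['img'],cv2.COLOR_RGB2HSV);m=cv2.inRange(h,(0,150,50),(6,255,255));k=np.zeros_like(m);k[roi[0]:roi[1],roi[2]:roi[3]]=1;m*=k
    v,u=np.nonzero(m);print(n,len(u))
    if len(u): print(u.mean(),v.mean());R.append((n,ray(q,u.mean(),v.mean())))
for a in range(len(R)):
  for b in range(a):
    p,e=two([R[a][1],R[b][1]]);print(R[a][0],R[b][0],loc(p),e)
E
```

```text
14.6 [-0.17147986 -0.0005599   0.24799791] [ 0.14744059 -0.77864797 -0.33889463] 0.05974117593201151
s 68
274.1029411764706 205.41176470588235
w 962
285.64553014553013 71.75779625779626
t 46
272.0217391304348 210.30434782608697
w s [-0.06139752 -0.00138676  0.13078711] [np.float64(0.00013105878940724468), np.float64(0.00013105878940718538)]
t s [-0.0624838  -0.00124323  0.13054567] [np.float64(0.001237646013094849), np.float64(0.0012376460130948308)]
t w [-0.06691424 -0.00163815  0.172178  ] [np.float64(0.0009314351810851258), np.float64(0.0009314351810850761)]
```

View pics/s16.png

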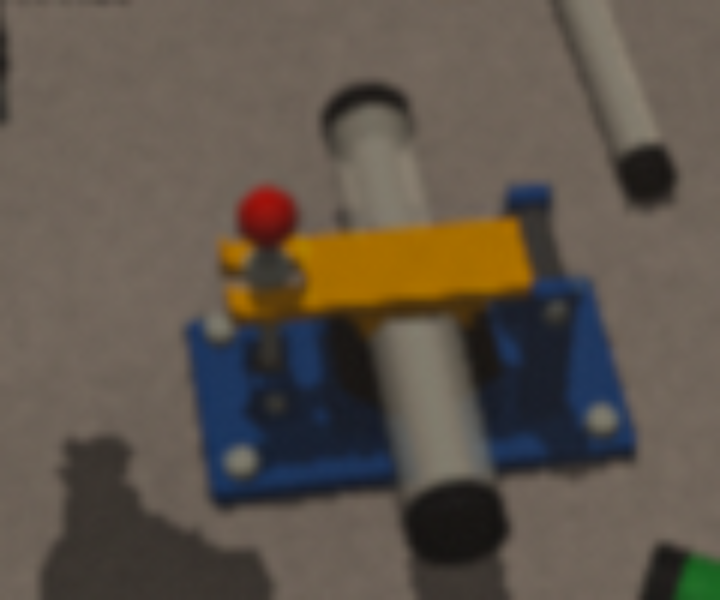

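View pics/w16.png

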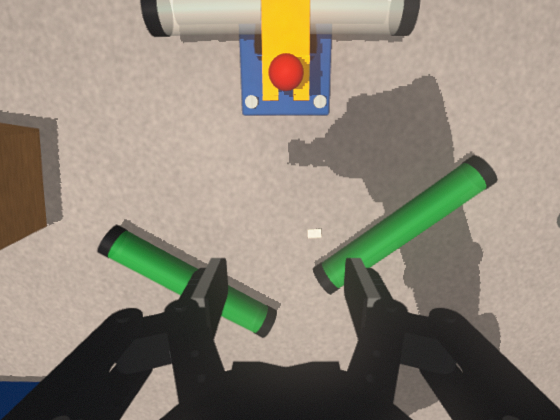

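The ball triangulates to clamp (-61.4 to -62.5 mm, z 130.6 mm). Seated and upright is predicted at x = -62 and z = 130.6 (fork top about 94.6 + 36). Before handing in I'll take a lower, closer look at the collar.

Emit:
carry_out:
  steps:
    - {"dx": -0.02, "dy": 0, "dz": 0.03, "spin": 0, "gripper": 0.06}
    - {"dx": -0.03, "dy": 0, "dz": 0.07, "spin": 0, "gripper": 0.06}
    - {"dx": -0.03, "dy": 0, "dz": 0.11, "spin": 0, "gripper": 0.06}
    - {"dx": -0.03, "dy": 0, "dz": 0.14, "spin": 0, "gripper": 0.06}
    - {"dx": -0.03, "dy": 0, "dz": 0.14, "spin": 0, "gripper": 0.06}

```text
t: 15.17
eef_pos: [0.419, 0.0356, 0.1039]
ee_rot: [0.002, 1.0, -0.023, -0.004]
ft_force: [-0.2, -0.2, 0.6]
opening: 0.0602
```

```bash
python3 - <<'E'
from h import *
st=env.get_state();print(st['t'],loc(st['eef_pos']),st['ft_force'])
c=cap('wrist');cv2.imwrite('pics/w17.png',cv2.resize(cv2.cvtColor(c['img'],4)[0:150,190:390],None,fx=4,fy=4))
E
```

```text
15.1667 [-0.19784157 -0.00127912  0.10387742] [-0.24095915 -0.19450537  0.58200121]
```

View pics/w17.png

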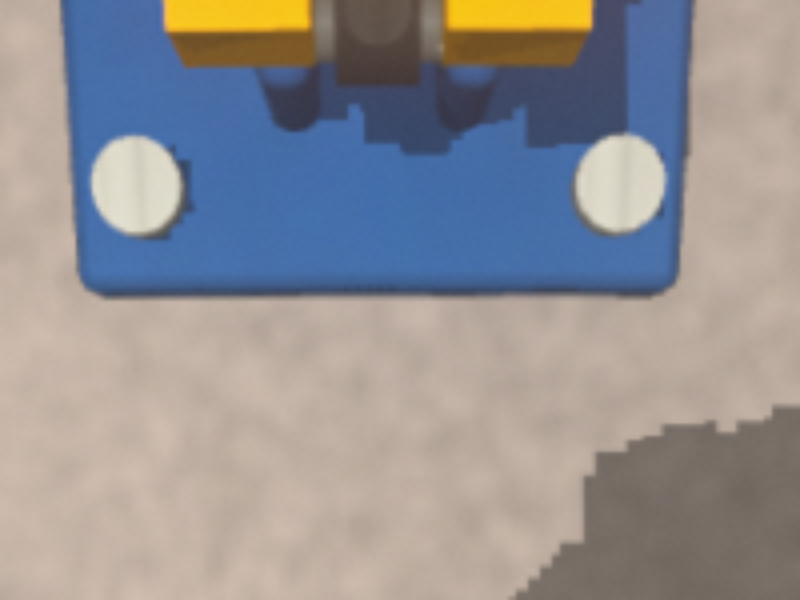

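I'm too close, so I'll move back about 60 mm.

Emit:
carry_out:
  steps:
    - {"dx": -0.03, "dy": 0, "dz": 0, "spin": 0, "gripper": 0.06}
    - {"dx": -0.06, "dy": 0, "dz": -0.01, "spin": 0, "gripper": 0.06}
    - {"dx": -0.06, "dy": 0, "dz": -0.01, "spin": 0, "gripper": 0.06}
    - {"dx": -0.06, "dy": 0, "dz": -0.01, "spin": 0, "gripper": 0.06}

```text
t: 15.55
eef_pos: [0.3613, 0.039, 0.1188]
ee_rot: [0.001, 1.0, -0.022, -0.001]
ft_force: [0.7, 1.1, -0.6]
opening: 0.06
```

```bash
python3 - <<'E'
from h import *
st=env.get_state();print(st['t'],loc(st['eef_pos']),st['ft_force'])
c=cap('wrist');cv2.imwrite('pics/w18.png',cv2.resize(cv2.cvtColor(c['img'],4)[0:150,190:390],None,fx=4,fy=4))
E
```

```text
15.55 [-2.55562936e-01 -1.87229321e-04  1.18785879e-01] [ 0.74653767  1.08900941 -0.55457661]
```

View pics/w18.png

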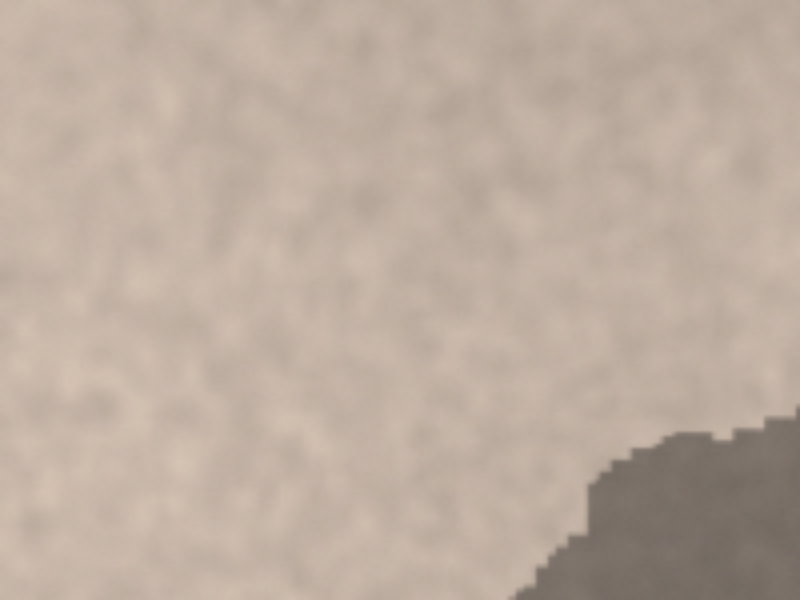

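The wrist camera leans back the other way, so that view doesn't help. I'll check seating by feel instead: shut the fingers and touch the ball's top lightly. Using the same fingertips as when pressing the bar, a seated ball predicts contact at TCP z≈0.1606.

Emit:
carry_out:
  steps:
    - {"dx": 0, "dy": 0, "dz": -0.04, "spin": 0, "gripper": 0}
    - {"dx": 0, "dy": 0, "dz": -0.08, "spin": 0, "gripper": 0}
    - {"dx": 0.04, "dy": 0.001, "dz": -0.1, "spin": 0, "gripper": 0}
    - {"dx": 0.08, "dy": 0.001, "dz": -0.1, "spin": 0, "gripper": 0}
    - {"dx": 0.12, "dy": 0.001, "dz": -0.1, "spin": 0, "gripper": 0}
    - {"dx": 0.16, "dy": 0.001, "dz": -0.1, "spin": 0, "gripper": 0}
    - {"dx": 0.194, "dy": 0.001, "dz": -0.1, "spin": 0, "gripper": 0}
    - {"dx": 0.194, "dy": 0.001, "dz": -0.1, "spin": 0, "gripper": 0}
  grip_force: 20

```text
t: 16.27
eef_pos: [0.5639, 0.0288, 0.2191]
ee_rot: [0.001, 1.0, -0.024, 0.002]
ft_force: [-0.2, 0.7, 0.7]
opening: -0.0002
```

```bash
python3 - <<'E'
from h import *
st=env.get_state();print(st['t'],loc(st['eef_pos']),st['ft_force'],st['opening'])
E
```

```text
16.2667 [-0.05273264 -0.00232617  0.21913245] [-0.22436352  0.7472559   0.67746253] -0.00020591597774424406
```

Emit:
carry_out:
  steps:
    - {"dx": -0.005, "dy": -0.001, "dz": 0.0, "spin": 0, "gripper": 0}
    - {"dx": -0.0087, "dy": -0.001, "dz": 0.02, "spin": 0, "gripper": 0}
    - {"dx": -0.0087, "dy": -0.001, "dz": 0.04, "spin": 0, "gripper": 0}
    - {"dx": -0.0087, "dy": -0.001, "dz": 0.051, "spin": 0, "gripper": 0}
    - {"dx": -0.0087, "dy": -0.001, "dz": 0.051, "spin": 0, "gripper": 0}

```text
t: 16.68
eef_pos: [0.5541, 0.0299, 0.1666]
ee_rot: [0.001, 1.0, -0.024, 0.0]
ft_force: [-0.8, 0.2, -0.4]
opening: 0.0
```

```bash
python3 - <<'E'
from h import *
st=env.get_state();print(st['t'],loc(st['eef_pos']),st['ft_force'],st['opening'])
E
```

```text
16.6833 [-0.06260453 -0.00160701  0.1665572 ] [-0.80867007  0.24425224 -0.42777436] 9.997388611806503e-06
```

Emit:
carry_out:
  steps:
    - {"dx": 0.0005, "dy": 0, "dz": 0.002, "spin": 0, "gripper": 0}
    - {"dx": 0.0005, "dy": 0, "dz": 0.0045, "spin": 0, "gripper": 0}
    - {"dx": 0.0005, "dy": 0, "dz": 0.0045, "spin": 0, "gripper": 0}

```text
t: 16.93
eef_pos: [0.5549, 0.0299, 0.1626]
ee_rot: [0.001, 1.0, -0.024, 0.001]
ft_force: [-0.1, 0.2, -0.8]
opening: 0.0001
```

Emit:
carry_out:
  steps:
    - {"dx": 0, "dy": 0, "dz": 0.0007, "spin": 0, "gripper": 0}
    - {"dx": 0, "dy": 0, "dz": 0.0007, "spin": 0, "gripper": 0}

```text
t: 17.1
eef_pos: [0.5554, 0.03, 0.1626]
ee_rot: [0.001, 1.0, -0.024, 0.001]
ft_force: [0.5, -0.1, -0.1]
opening: -0.0002
```

```bash
python3 - <<'E'
from h import *
for i in range(2):
  st=env.get_state();print(st['t'],loc(st['eef_pos']),st['ft_force'],st['opening']);cap('side')
E
```

```text
17.1 [-0.06133524 -0.00149706  0.16256685] [ 0.51367067 -0.07945255 -0.14418194] -0.00016173073243706845
17.15 [-0.06144962 -0.0015308   0.16244271] [-1.31296636 -1.28539611 -1.17880425] -0.0003324623477721617
```

Emit:
carry_out:
  steps:
    - {"dx": 0, "dy": 0, "dz": 0.001, "spin": 0, "gripper": 0}
    - {"dx": 0, "dy": 0, "dz": 0.001, "spin": 0, "gripper": 0}

```text
t: 17.37
eef_pos: [0.5552, 0.0299, 0.1614]
ee_rot: [0.001, 1.0, -0.024, 0.001]
ft_force: [0.5, -0.3, 1.4]
opening: 0.0001
```

Emit:
carry_out:
  steps:
    - {"dx": 0, "dy": 0, "dz": 0.001, "spin": 0, "gripper": 0}
    - {"dx": 0, "dy": 0, "dz": 0.001, "spin": 0, "gripper": 0}

```text
t: 17.53
eef_pos: [0.5553, 0.0299, 0.1605]
ee_rot: [0.001, 1.0, -0.024, 0.001]
ft_force: [0.1, -0.7, 1.4]
opening: 0.0
```

```bash
python3 - <<'E'
from h import *
for i in range(4):
  st=env.get_state();print(st['t'],loc(st['eef_pos']),st['ft_force'],st['opening']);cap('side')
E
```

```text
17.5333 [-0.06134449 -0.00150751  0.16045419] [ 0.09341121 -0.74325043  1.41024017] 2.287685081921893e-05
17.5833 [-0.06133295 -0.00150312  0.16048842] [-0.29502456  0.56480755  0.63735262] -0.00013276228663886857
17.6333 [-0.06134104 -0.00151305  0.16051292] [-0.30526944 -0.20799248  0.22977279] 0.0002649419928833049
17.6833 [-0.06136484 -0.00148536  0.16049888] [ 0.54779699 -0.61432858  0.41489959] -2.759762454110348e-05
```

Emit:
carry_out:
  steps:
    - {"dx": 0, "dy": 0, "dz": 0.0007, "spin": 0, "gripper": 0}
    - {"dx": 0, "dy": 0, "dz": 0.0007, "spin": 0, "gripper": 0}

```text
t: 17.9
eef_pos: [0.5555, 0.03, 0.1601]
ee_rot: [0.001, 1.0, -0.024, 0.002]
ft_force: [-2.0, 0.1, 5.7]
opening: -0.0002
```

```bash
python3 - <<'E'
from h import *
for i in range(4):
  st=env.get_state();print(st['t'],loc(st['eef_pos']),st['ft_force'],st['opening']);cap('side')
E
```

```text
17.9 [-0.06119842 -0.00147837  0.16014103] [-1.99592586  0.06532183  5.6595091 ] -0.00024483047975828266
17.95 [-0.06123252 -0.00147232  0.16015921] [-1.8197668  -0.91806445  4.7322401 ] -1.865253340218316e-05
18.0 [-0.06123699 -0.00145666  0.16014825] [-0.37554235  0.14236063  5.32249709] -0.00011866005900731387
18.05 [-0.06122328 -0.00147442  0.16015363] [-1.23324733 -0.14535719  4.65402153] 6.806120808870447e-05
```

Firm contact (5 N) at TCP z = 0.1602 against 0.1606 predicted, so the collar is seated on the fork. Retreating and taking a last look.

Emit:
carry_out:
  steps:
    - {"dx": 0, "dy": 0, "dz": -0.03, "spin": 0, "gripper": 0}
    - {"dx": 0, "dy": 0, "dz": -0.07, "spin": 0, "gripper": 0}
    - {"dx": -0.03, "dy": 0, "dz": -0.1, "spin": 0, "gripper": 0}
    - {"dx": -0.07, "dy": 0, "dz": -0.12, "spin": 0, "gripper": 0}
    - {"dx": -0.11, "dy": 0, "dz": -0.12, "spin": 0, "gripper": 0}
    - {"dx": -0.12, "dy": 0, "dz": -0.12, "spin": 0, "gripper": 0}
    - {"dx": -0.12, "dy": 0, "dz": -0.12, "spin": 0, "gripper": 0}

```text
t: 18.68
eef_pos: [0.4322, 0.036, 0.2801]
ee_rot: [0.001, 1.0, -0.023, 0.001]
ft_force: [-0.2, -0.1, 0.3]
opening: 0.0002
```

```bash
python3 - <<'E'
from h import *
st=env.get_state();print(st['t'],loc(st['eef_pos']),st['ft_force'])
s=cap('side','side19.png');c=cap('wrist','w19.png')
cv2.imwrite('pics/s19.png',cv2.resize(cv2.cvtColor(s['img'],4)[170:270,230:350],None,fx=6,fy=6))
R=[]
for q,roi in((s,(170,250,235,320)),(c,(0,420,0,560))):
    h=cv2.cvtColor(q['img'],cv2.COLOR_RGB2HSV);m=cv2.inRange(h,(0,150,50),(6,255,255));k=np.zeros_like(m);k[roi[0]:roi[1],roi[2]:roi[3]]=1;m*=k
    v,u=np.nonzero(m);R.append(ray(q,u.mean(),v.mean()))
p,e=two(R);print(loc(p),e)
E
```

```text
18.6833 [-0.18462879 -0.00042514  0.28014192] [-0.1987749  -0.09624422  0.3442139 ]
[-0.06160009 -0.00138412  0.13086638] [np.float64(7.997596621605762e-05), np.float64(7.997596621622155e-05)]
```

View pics/s19.png

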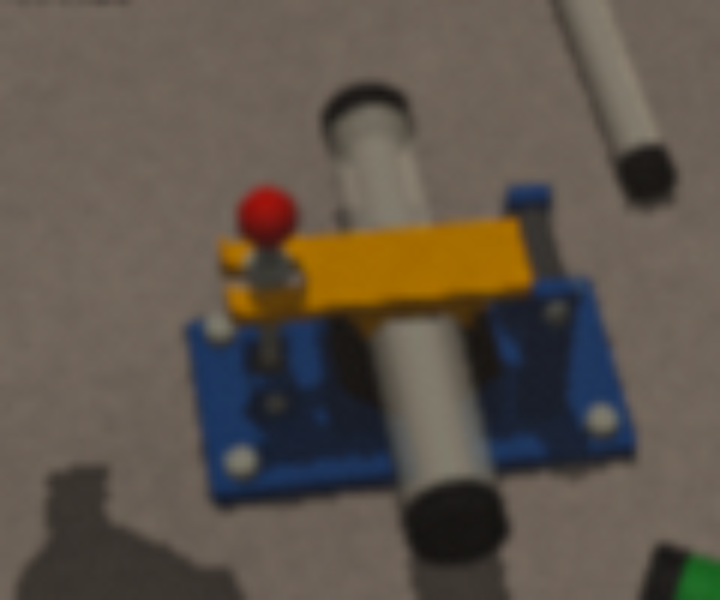

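View pics/side19.png

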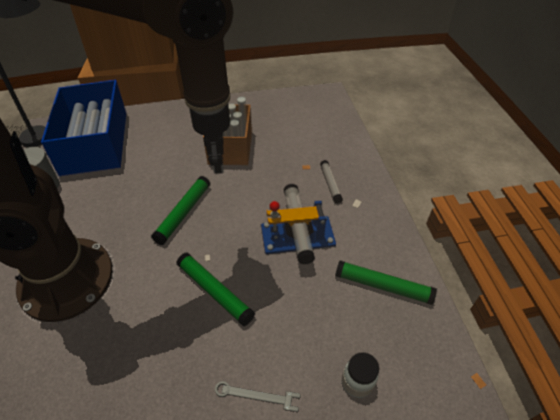

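The side view shows the bolt upright in the fork (ball at about (274,205)), the half shut, the tube in its cradle and nothing else moved. Handing in.

```bash
python3 -c "
from h import *
print(order.finish_job())"
```

```text
the job is handed in; nothing more can be done
None
```

The clamp is closed on the tube and the job is handed in at about 19 s of the 67 s allowed.

- **Yellow half:** I swung it over the tube and pressed at the press point until the pad bore at a steady 12.7 N. The highest single reading was 13.3 N.
- **Swing bolt:** I drew it out about 24.5 mm along its rod and swung it upright into the slot with only 1–2 N on the tool. I lowered the collar to within about 2 mm of the fork by my estimate and let go.

**Last checks:**
- **Ball position:** It triangulated to clamp x = -61.6 mm, z = 130.9 mm. Upright and seated should be -62 mm and 130.6 mm.
- **Collar seating:** After letting go, I touched the top of the ball lightly with the shut fingers. It met firm contact at about 5 N and 0.4 mm from the predicted height, so the collar is down on the fork.
- **Surroundings:** The tube is in its cradle, the bystanders look unmoved, and the robot is clear of everything.

**Disagreed or not shown:**
- At the start, the side view put the clamp about 6 mm off in y from the top view. I used the top view because the ball agreed with it.
- A ball height from the top and wrist cameras, whose rays are nearly parallel, came out about 40 mm too high, so I discarded it.
- I never clearly felt the bolt's stop at -0.01 rad.
- My attempt at a close-up of the collar from the robot's side failed because the wrist camera tilts the other way.

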